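# Load the battery stick of a microscope lamp

## Task

Load the battery stick from its wooden rest into the white battery bay of the lamp: push its flat end against the coil spring contact, underneath the steel strip, then let its other end (with the metal button) down against the fixed contact so that the stick lies fully home in both saddles. Then swing the steel keeper all the way down flat over the stick. Leave the jar and the loupe where they stand.

Things in the scene. Friction and masses are not known exactly. Their poses are not given: they have to be found in the camera images.
- stick_mid (a point): Centre (on the axis) of the loose battery stick: plain grey, round, 34 mm diameter, 130 mm long overall, about 0.24 kg. Its y axis points along it to the flat end, 65 mm away; the other end, also 65 mm away, is the tip of a steel button 12 mm across, 4 mm proud of a white end face. Starts lying level in the wooden rest, its axis 40 mm above the table; it may roll about its axis.
- stick_flat (a point): Centre of the flat end face of the stick (steel, no button), the end that goes against the spring. Same axes as the stick's centre.
- rest: Wooden rest fixed to the table, 70 x 110 mm, base 12 mm thick. Two V saddles 43 mm either side of its middle (10 mm long, 36 mm high) hold the stick along the rest's y axis, its axis 40 mm up; open between the saddles. Origin: centre of the underside, z up.
- bay: White battery bay, fixed. Origin on the table, z up, y along the stick's axis to the spring end. Base 86 mm wide, 12 thick, y -76 to 114 mm. V saddles at y -43 and 43 mm (10 long, 36 high) carry the stick, axis at x 0, z 40 mm; room for fingers between. Housing y 84 to 114, 60 wide, 66 high, lamp head on it to 90 high. Stick home: flat end at y 64, button at y -66 mm.
- fixed_contact (a point): Middle of the fixed steel contact, at x 0, y -66, z 40 mm in the bay's frame, facing the spring. It stands on a low white end wall 50 mm wide whose top is 44 mm high; the button end of the stick comes down inside it.
- strip_edge (a point): Front edge, underside, of the steel hold-down strip: x 0, y 50, z 62 mm in the bay's frame. The strip is 14 mm wide, 4 mm thick and runs from here to the housing, above the spring. It bars the stick from being lowered level: the flat end has to go in under it tilted, flat end low and button end high, by 10 to 20 degrees.
- contact (a joint): Travel (m) of the sprung contact plate towards +y of the bay: 0 free, at most 0.026, about 0.012 with the stick home. Plate 30 mm wide, z 24 to 60 mm, its face at y 52 mm of the bay when free, so the free gap to the fixed contact is 118 mm, 12 less than the stick. Force about 1.4 N at 0, 5.6 N at 0.012, 10.5 N at 0.026.
- keeper (a joint): Angle (rad) of the dark steel keeper: 0 shut (level, from its hinge towards -x of the bay, over the stick), 1.57 upright, at most 2.3 (leaning out to +x). Light flap 46 x 16 x 5 mm; hinge along y at x 36, z 62 mm of the bay, flap centred at y -52 mm; stays where left (0.02 N m). Shut: top 64.5 mm high, clear of the stick. Starts open: shut fingers can push it over and press it down.
- keeper_tip (a point): Middle of the free end of the keeper, 46 mm from its hinge.
- jar: Bystander: glass jar with a black lid, 48 mm in diameter, 62 mm high; origin at the centre of its underside.
- loupe: Bystander: black loupe, 38 mm in diameter, 42 mm high; origin at the centre of its underside.

How it is judged:
By the outcome, as a careful person would: the job done as asked, in the order asked, and still so for the second after the job is handed in, with the robot touching nothing.
It also fails if it takes over 54 s, if anything falls off the work surface, if the arm or the gripper's body presses on something with over 40 N, if the wrist force passes 120 N, or if a joint passes its speed limit or range.

## Robot

A 7-joint arm with a two-finger parallel gripper is mounted at the origin on the work surface. World frame = base frame: x ahead of the robot, y to its left, z up, the work surface at z = 0. Lengths are in m, angles in rad, forces in N, time in s.
With the tool pointing down it reaches from about 0.4 to 0.9 m from the base axis. Payload 5.5 kg.
Tool frame: the origin (TCP) lies midway between the tips of the shut fingers; the grasp point (between the pads) lies 19 mm behind it; x points along the fingers, y is the direction in which the jaws open and shut, and the axes are right-handed (so a half turn about x gives the same grasp; the last joint's range is limited). The gripper opens to 85 mm and grips with 20 to 120 N. Pads are 22 mm wide; open, the fingers measure 114 mm over their backs; the gripper's body (76 mm by 85 mm) begins 54 mm behind the grasp point. The pads swing forward as they close: fully open they stand 13 mm farther back than shut.
Start: joints at [1.54, 0.501, -0.427, 1.55, 0.221, 1.138, -0.21], TCP at [0.188, -0.622, 0.231] pointing down, gripper open.
Joint ranges: [-2.88, 2.88], [-0.31, 2.03], [-1.54, 1.56], [0.2, 2.42], [-1.41, 4.55], [0.19, 2.02], [-2.57, 2.57]. Speed limits (rad/s): [2.57, 2.57, 3.14, 3.14, 3.14, 3.14, 3.14].

## Interface

Orientations are given as a unit quaternion [w, x, y, z].
In Python, from cell import manip, get_image, workorder gives the robot as it stands.
- The arm moves only by the tool step_arm, never from a script. Its argument "series" is a list that holds one entry, the list of rows, each a list of 6 numbers: the shift along the world's x, y, z in mm, then the turn, a rotation vector about the world's x, y, z in rad. A call has 1 to 20 rows; each row is the pose to reach, as a shift and turn from the pose commanded when the call began; what a row does not reach only later rows make up. A row lasts 1/10 s, in which the tool goes at most 50 mm and 8.59 degrees, less where a joint would pass 70% of its speed; a pose out of reach is approached as far as the arm can. A call with a gripper value outside its range is refused whole. "fingers" is the closure in counts, from 0 (fully open) to 255 (shut), set as the call begins (left out, the last holds). The fingers move at their own pace and stop on an object; "force" is the grip in N (left out, the last holds). Time passes only in rows, so rows that repeat a pose let the fingers close. It gives the time, the measured TCP pose, the force and the opening at its end, in the units of the state.
- manip.state(): the state, without advancing time (a new reading comes with each control period).
- get_image(name): name is "scene" or "top" or "wrist"; returns a dict with "image" (384x512x3 uint8, red, green, blue), "vertical_fov" (degrees; the focal length in pixels is half the picture's height over the tangent of half this angle, whatever the lens; pixels are square), "cx", "cy" (the principal point, pixels), "extrinsics" (4x4, takes a point from camera to world coordinates). Camera axes: x right, y down, z forward; pixel columns grow to the right and rows downward; lengths in m; the calibration is good to about 2 mm. A picture is of the moment at which its call begins. There is no depth.
- workorder.finish_job(): hands the job in, once; it reports no verdict.
The state is a dict: "t": time; "qpos": joint angles; "joint_vel": joint speeds; "effort": joint torques, N m; "position": TCP position; "orientation": TCP orientation; "ft_force": force on the tool from outside, world axes, zero at the start; "torque": the same for the moment, N m; "gripper_width": finger opening in m.
Only numpy, scipy, OpenCV 4.12 (cv2) and the standard library are available. Lean on these libraries where they do the work, as an engineer would, in place of code of your own. Each camera call takes 0.05 s, during which the arm holds its last target.

## Working session

There is one attempt and no reset: what is moved stays moved. The work goes in short steps, Python scripts to look and compute and a tool call to move; the robot and the scene stay as the last step left them, time stands still between calls to the robot, and variables do not carry over. Pictures are saved under pics/ and viewed, and the job is handed in when it is done.

Besides the shell and the picture viewer there is one more tool, called as name(argument=value, ...), one argument or row to a line, values as JSON. step_arm: Moves the arm, as the interface text tells. Its arguments: {"type":"object","properties":{"series":{"type":"array","items":{"type":"array","items":{"type":"array","items":{"type":"number"}}}},"fingers":{"type":"number"},"force":{"type":"number"}},"required":["series"]}

```bash
ls; mkdir -p pics; cat > h.py <<'E'
import numpy as np, cv2, json
from cell import manip, get_image, workorder
def snap(name, fn):
    d=get_image(name); cv2.imwrite('pics/'+fn+'.png', d['image'][:,:,::-1])
    np.savez('pics/'+fn+'.npz', **{k:np.array(v) for k,v in d.items()})
    return d
def load(fn): 
    return dict(np.load('pics/'+fn+'.npz'))
def crop(fn,x0,y0,w,h,s,out):
    im=cv2.imread('pics/'+fn+'.png')[y0:y0+h,x0:x0+w]
    cv2.imwrite('pics/'+out+'.png',cv2.resize(im,None,fx=s,fy=s,interpolation=cv2.INTER_CUBIC))
def f(d): return 192/np.tan(np.radians(float(d['vertical_fov']))/2)
def onz(d,u,v,z):
    E=np.array(d['extrinsics']);F=f(d)
    r=E[:3,:3]@np.array([(u-float(d['cx']))/F,(v-float(d['cy']))/F,1]);o=E[:3,3]
    return o+r*(z-o[2])/r[2]
def proj(d,P):
    E=np.array(d['extrinsics']);P=np.atleast_2d(P)
    c=(P-E[:3,3])@E[:3,:3]
    return np.c_[c[:,0]/c[:,2]*f(d)+float(d['cx']),c[:,1]/c[:,2]*f(d)+float(d['cy'])]
E
python3 - <<'E'
from h import *
for n in ['scene','top','wrist']:
    d=snap(n,n+'0'); print(n,d['vertical_fov'],d['cx'],d['cy'],np.round(d['extrinsics'],3).tolist())
s=manip.state()
for k in s: print(k,np.round(s[k],4))
E
```

```text
pics
scene 45.929714433522925 262.6463166535059 189.25684288420413 [[0.691, 0.457, -0.559, 1.179], [0.722, -0.436, 0.536, -0.536], [0.001, -0.775, -0.632, 0.711], [0.0, 0.0, 0.0, 1.0]]
top 57.40777605858186 251.7285921111774 192.9303802320573 [[-0.021, -0.996, 0.089, 0.56], [-1.0, 0.022, 0.013, 0.005], [-0.015, -0.088, -0.996, 0.888], [0.0, 0.0, 0.0, 1.0]]
wrist 62.711897893775536 260.3681003580691 190.99575212812687 [[0.289, -0.919, -0.269, 0.256], [-0.957, -0.278, -0.079, -0.602], [-0.002, 0.281, -0.96, 0.373], [0.0, 0.0, 0.0, 1.0]]
t 0.15
qpos [ 1.5402  0.5017 -0.4268  1.5512  0.2208  1.1383 -0.2103]
joint_vel [ 0.0005 -0.0013  0.0001 -0.003  -0.0004 -0.0003  0.0004]
effort [-6.60000e-03 -5.70033e+01 -5.82520e+00 -2.81280e+01  1.07000e-02
  7.90000e-03  0.00000e+00]
position [ 0.188  -0.6216  0.2304]
orientation [-0.1029 -0.6994 -0.1041  0.6995]
ft_force [ 0.4391 -0.8779  1.0516]
torque [-0.0499 -0.0297 -0.0182]
gripper_width 0.0855
```

View pics/scene0.png

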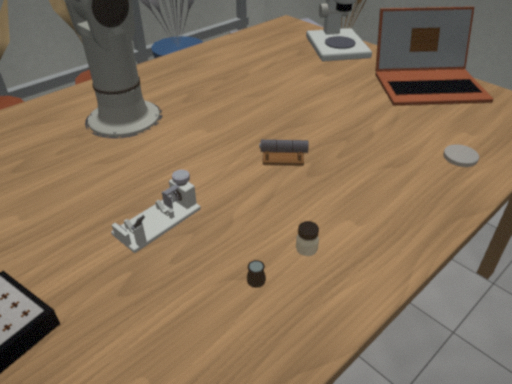

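View pics/top0.png

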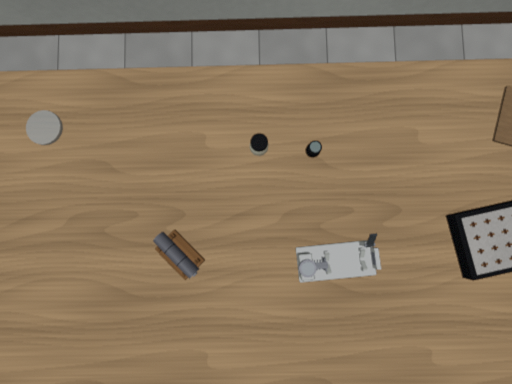

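View pics/wrist0.png

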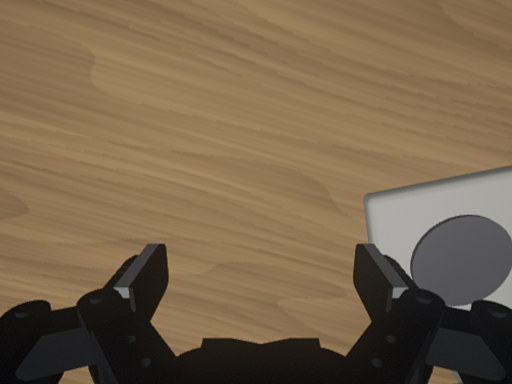

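```bash
python3 - <<'E'
from h import *
crop('top0',285,220,110,75,7,'c_bay'); crop('top0',135,215,85,75,8,'c_rest')
crop('scene0',105,160,105,95,7,'c_bays'); crop('scene0',240,120,90,60,8,'c_rests')
E
```

```text
(no output)
```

View pics/c_bay.png

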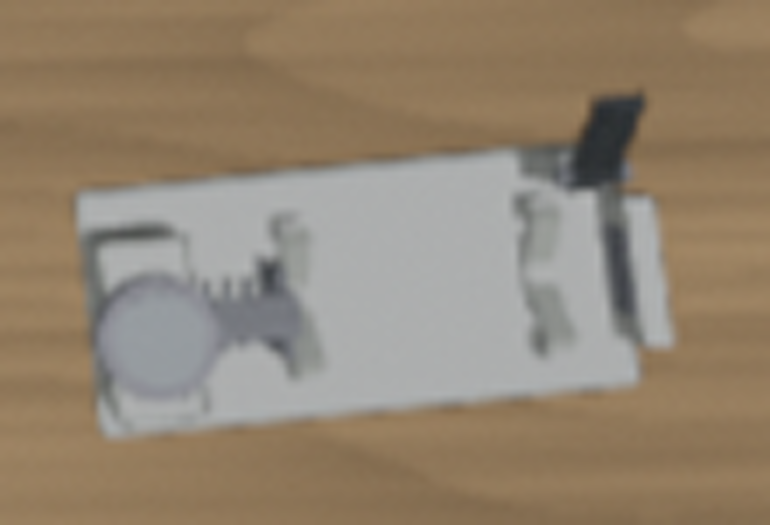

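View pics/c_rest.png

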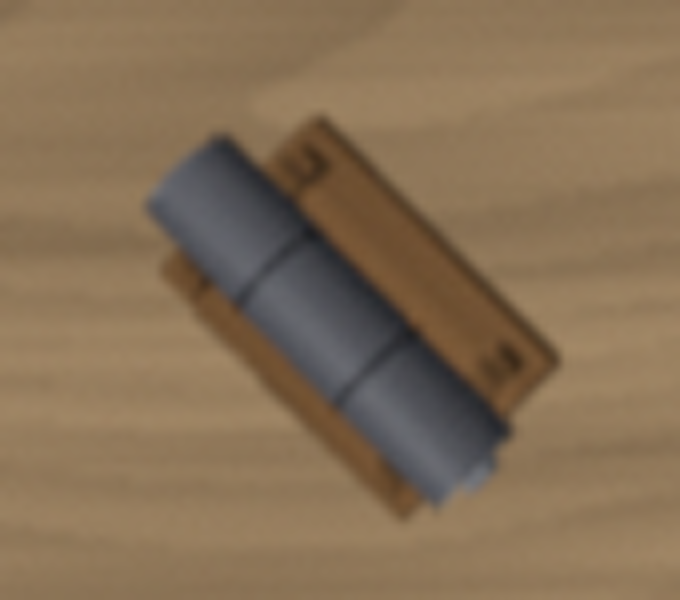

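View pics/c_bays.png

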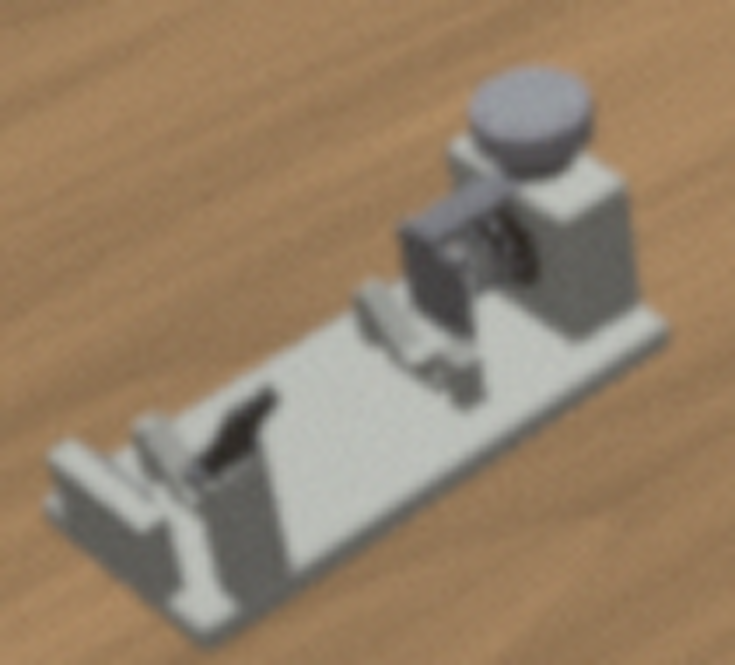

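View pics/c_rests.png

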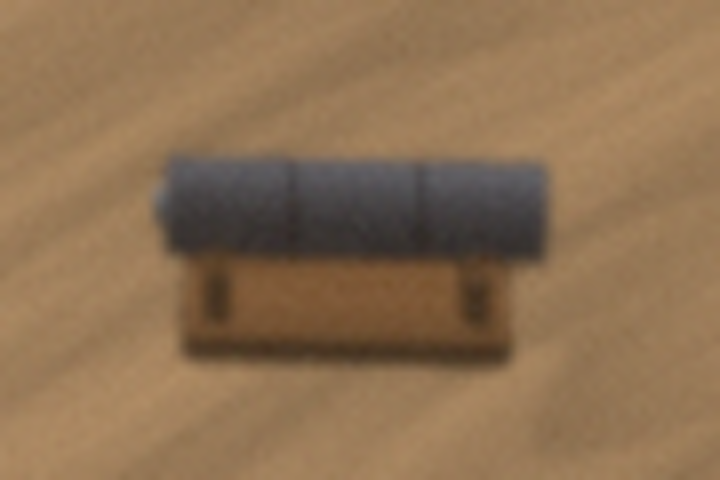

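```bash
cat > fit.py <<'E'
from h import *
from scipy.optimize import least_squares
from scipy.spatial.transform import Rotation as R
def place(p,P):
    c,s=np.cos(p[2]),np.sin(p[2]); P=np.array(P,float)/1000
    return np.c_[c*P[:,0]-s*P[:,1]+p[0], s*P[:,0]+c*P[:,1]+p[1], P[:,2]]
def fit(obs,p0,verbose=1):
    # obs list of (d, P[mm], uv)
    def r(p):
        return np.concatenate([(proj(d,place(p,P))-np.array(uv)).ravel()*w for d,P,uv,w in obs])
    s=least_squares(r,p0,loss='soft_l1'); 
    if verbose: print('pose',np.round(s.x[:2],4),'yaw deg',np.degrees(s.x[2])); print(np.round(r(s.x).reshape(-1,2),1).tolist())
    return s.x
E
python3 - <<'E'
from fit import *
t=load('top0');sc=load('scene0')
C=lambda L,ox,oy,s:[(a/s+ox,b/s+oy) for a,b in L]
bay=[(t,[(43,114,12),(-43,114,12),(-43,-76,12),(30,84,66)],C([(78,190),(105,437),(637,385),(185,237)],285,220,7),1),
 (sc,[(43,-76,12),(43,114,12),(30,84,66),(30,114,66)],C([(207,625),(665,318),(563,215),(628,183)],105,160,7),1)]
for y0 in (0.1,): print('bay',fit(bay,[.45,-.2,y0]))
# rest base corners z=12 top (35,±55)... 
rest=[(t,[(35,55,12),(35,-55,12)],C([(320,115),(560,360)],135,215,8),1),(t,[(-35,-55,12)],C([(403,520)],135,215,8),1)]
print('rest',fit(rest,[.45,.2,-.8]))
stick=[(t,[(0,65,40),(0,-65,40),(17,65,40),(-17,65,40),(17,-61,40),(-17,-61,40)],C([(183,170),(485,475),(220,135),(148,205),(512,433),(437,505)],135,215,8),1)]
print('stick',fit(stick,[.45,.2,-.8]))
s=manip.state(); q=s['orientation']; print(R.from_quat([*q[1:],q[0]]).as_matrix().round(3))
E
```

```text
pose [ 0.4676 -0.2054] yaw deg 4.70748255766068
[[-0.9, -0.1], [-0.7, -0.1], [0.6, -0.7], [-0.1, -1.0], [-1.5, 0.1], [0.4, -0.7], [-1.0, -0.0], [-0.2, -1.7]]
bay [ 0.46762179 -0.20539021  0.08216107]
pose [0.4887 0.1977] yaw deg -45.96405352146089
[[-0.4, -0.8], [0.5, 0.1], [-0.1, 0.5]]
rest [ 0.48874725  0.19766278 -0.80222407]
pose [0.489  0.1994] yaw deg -45.83980897909603
[[0.0, -0.1], [-0.0, 0.3], [0.4, -0.8], [-0.7, 0.6], [0.5, -0.7], [-0.3, 0.5]]
stick [ 0.48898011  0.19940403 -0.8000556 ]
[[-0.     0.29  -0.957]
 [ 0.002 -0.957 -0.29 ]
 [-1.    -0.002 -0.   ]]
```

step_arm(
  series=[
    [[240,410,-30,0,0,0],[240,410,-30,0,0,0],[240,410,-30,0,0,0],[240,410,-30,0,0,0],[240,410,-30,0,0,0],[240,410,-30,0,0,0],[240,410,-30,0,0,0],[240,410,-30,0,0,0],[240,410,-30,0,0,0],[240,410,-30,0,0,0],[240,410,-30,0,0,0],[240,410,-30,0,0,0],[240,410,-30,0,0,0],[240,410,-30,0,0,0]],
  ],
)

```text
t: 1.55
position: [0.4275, -0.2136, 0.2012]
orientation: [-0.103, -0.699, -0.102, 0.7]
ft_force: [-0.1, 0.2, 0.3]
gripper_width: 0.0854
```

```bash
python3 - <<'E'
from h import *
snap('wrist','w1'); crop('w1',0,0,512,384,1.5,'w1b')
s=manip.state(); print(s['t'],s['position'],s['qpos'],s['joint_vel'])
E
```

```text
1.6 [ 0.42755348 -0.21346612  0.2012063 ] [ 0.98875982  0.25718988 -0.66359741  1.99511979  0.1939899   0.95140419
 -1.05193625] [-0.00139445  0.00130343 -0.00637683 -0.00047356 -0.0018866  -0.00024242
 -0.00153943]
```

View pics/w1b.png

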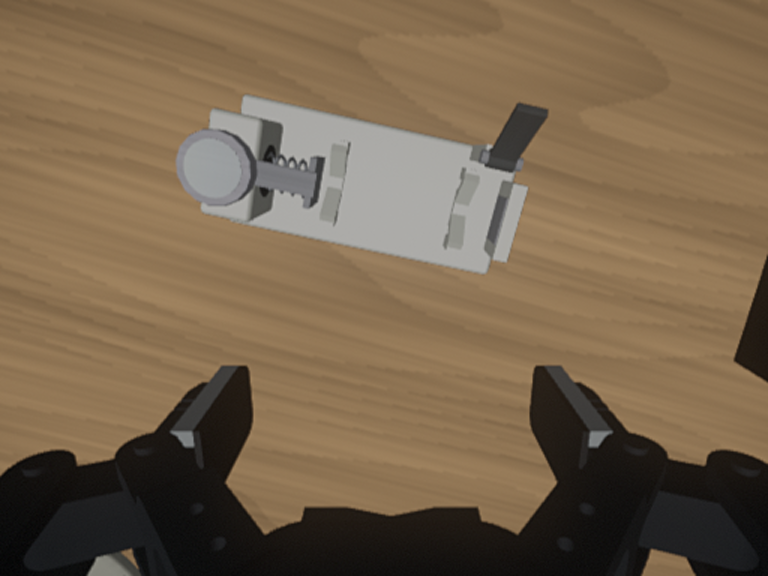

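```bash
python3 - <<'E'
from h import *
crop('w1',110,55,135,100,6,'w1l'); crop('w1',220,60,140,125,5.7,'w1r')
E
```

```text
(no output)
```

View pics/w1l.png

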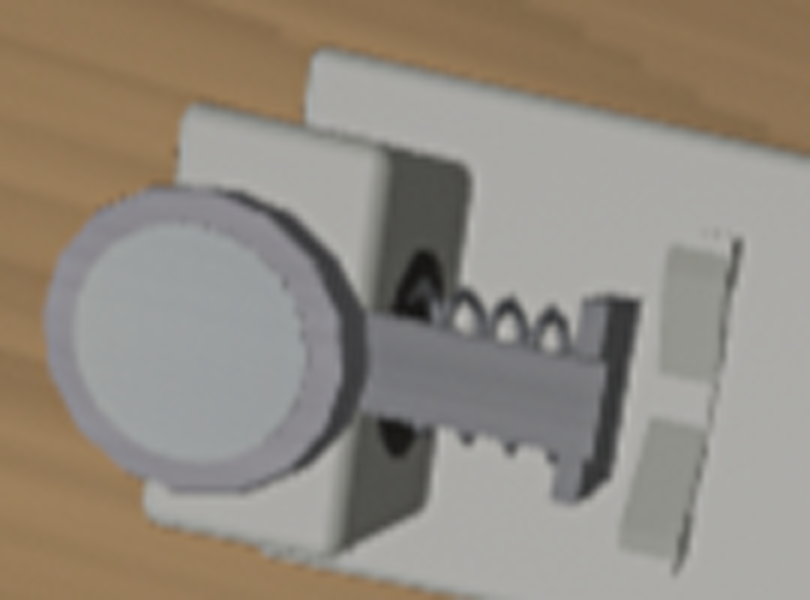

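View pics/w1r.png

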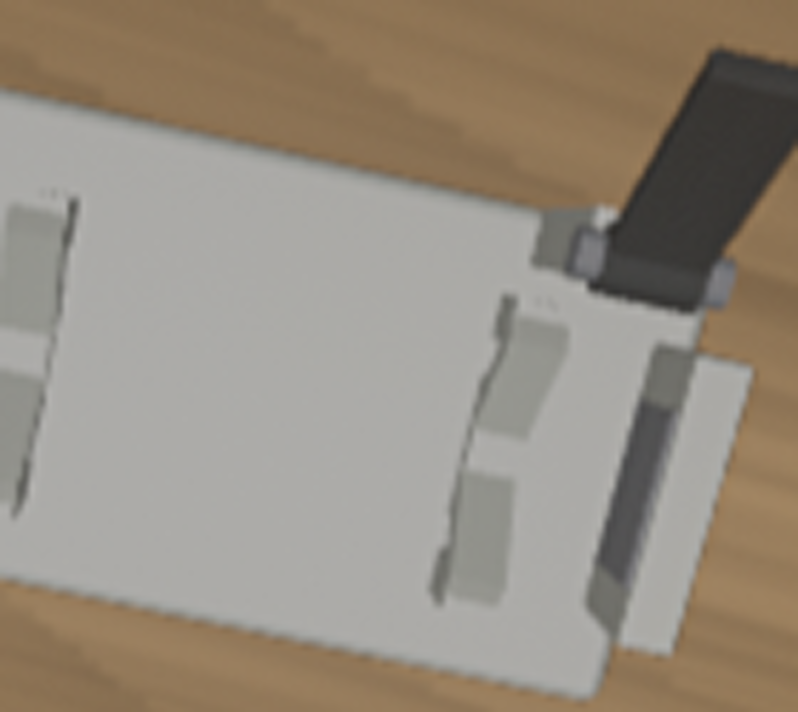

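```bash
python3 - <<'E'
from fit import *
t=load('top0');sc=load('scene0');w=load('w1')
C=lambda L,ox,oy,s:[(a/s+ox,b/s+oy) for a,b in L]
wo=[(w,[(43,114,12),(30,84,66),(-30,84,66),(30,114,66),(-30,114,66)],C([(315,52),(388,150),(335,552),(188,105),(147,515)],110,55,6),1),
 (w,[(-43,-76,12)],C([(595,697)],220,60,5.7),1)]
p=fit(wo,[.4676,-.2054,.082])
def show(P,ox,oy,s): print((( proj(w,place(p,P))-[ox,oy])*s).round(0).tolist())
show([(7,50,66),(-7,50,66),(15,52,60),(-15,52,60)],110,55,6)
show([(25,-66,44),(-25,-66,44),(25,-76,44),(36,-44,62),(36,-60,62),(43,-20,12)],220,60,5.7)
# keeper tip as function of angle
for a in (1.6,1.8,2.0,2.1,2.2,2.3):
    print(a,end=' '); show([(36-46*np.cos(a),-44,62+46*np.sin(a)),(36-46*np.cos(a),-60,62+46*np.sin(a))],220,60,5.7)
bay=[(t,[(43,114,12),(-43,114,12),(-43,-76,12),(30,84,66)],C([(78,190),(105,437),(637,385),(185,237)],285,220,7),.7),
 (sc,[(43,-76,12),(43,114,12),(30,84,66),(30,114,66)],C([(207,625),(665,318),(563,215),(628,183)],105,160,7),.7)]
fit(wo+bay,p)
E
```

```text
pose [ 0.4668 -0.208 ] yaw deg 4.747855985276633
[[-1.0, -1.5], [1.4, -0.7], [1.3, 2.5], [-1.3, -1.1], [-1.3, 1.7], [1.3, 1.3]]
[[611.0, 364.0], [595.0, 461.0], [612.0, 304.0], [579.0, 507.0]]
[[691.0, 350.0], [610.0, 642.0], [750.0, 362.0], [601.0, 255.0], [702.0, 277.0], [424.0, 180.0]]
1.6 [[675.0, 251.0], [796.0, 278.0]]
1.8 [[693.0, 177.0], [815.0, 205.0]]
2.0 [[706.0, 107.0], [827.0, 135.0]]
2.1 [[711.0, 75.0], [832.0, 102.0]]
2.2 [[714.0, 45.0], [834.0, 72.0]]
2.3 [[716.0, 18.0], [835.0, 45.0]]
pose [ 0.467  -0.2075] yaw deg 4.800193284302008
[[-1.5, -1.9], [0.8, -1.1], [0.8, 2.1], [-1.9, -1.5], [-1.8, 1.3], [0.9, 0.8], [-0.0, 0.1], [0.1, 0.1], [1.1, -0.3], [0.6, -0.5], [-1.7, 0.3], [-0.4, -0.3], [-1.4, 0.2], [-0.8, -1.0]]
```

step_arm(
  series=[
    [[61,411,0,0,0,0.473],[61,411,0,0,0,0.473],[61,411,0,0,0,0.473],[61,411,0,0,0,0.473],[61,411,0,0,0,0.473],[61,411,0,0,0,0.473],[61,411,0,0,0,0.473],[61,411,0,0,0,0.473],[61,411,0,0,0,0.473],[61,411,0,0,0,0.473],[61,411,0,0,0,0.473],[61,411,0,0,0,0.473]],
  ],
)

```text
t: 2.8
position: [0.4895, 0.1964, 0.2009]
orientation: [-0.264, -0.656, -0.263, 0.657]
ft_force: [0.4, 0.1, -0.6]
gripper_width: 0.0854
```

```bash
python3 - <<'E'
from h import *
snap('wrist','w2'); crop('w2',0,0,512,384,1.5,'w2b')
s=manip.state(); print(s['t'],s['position'],s['orientation'],s['qpos'])
E
```

```text
2.85 [0.48958284 0.19643569 0.20103605] [-0.26384936 -0.65592101 -0.2630152   0.65648621] [ 0.27327961  0.41375928 -0.87436678  1.87715376  0.37094444  1.02273107
 -1.56497768]
```

View pics/w2b.png

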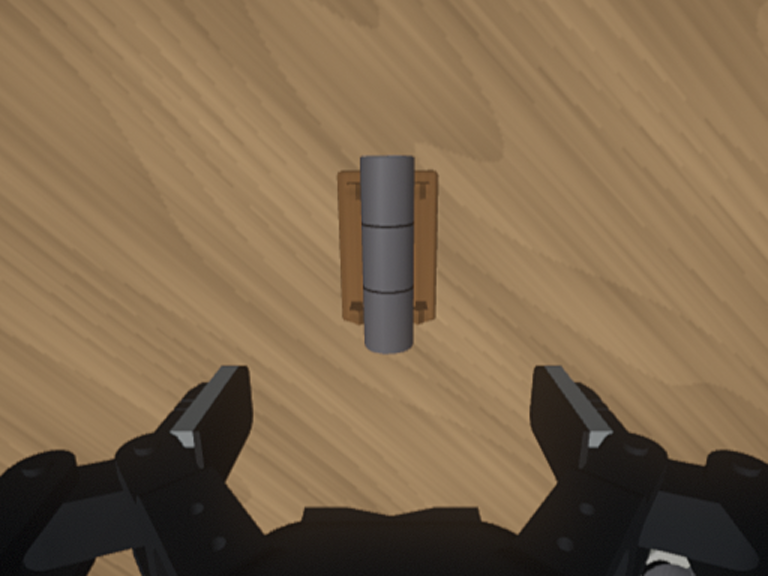

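```bash
python3 - <<'E'
from fit import *
w=load('w2')
for p in ([.489,.1994,-.80],[.4887,.1977,-.802]):
    print((proj(w,place(p,[(17,65,40),(-17,65,40),(0,65,57),(17,-61,40),(-17,-61,40),(0,-61,57)]))*1.5).round(1).tolist())
o=[(w,[(17,65,41),(-17,65,41),(0,65,57),(17,-61,41),(-17,-61,41)],np.array([(414.5,157),(360,157),(387,156),(413.5,348),(365.5,348)])/1.5,1)]
print(fit(o,[.489,.1985,-.8]))
E
```

```text
[[413.4, 153.8], [358.5, 154.2], [385.7, 154.4], [412.4, 342.2], [363.4, 342.6], [387.8, 352.6]]
[[415.2, 156.1], [360.4, 156.5], [387.7, 156.8], [413.6, 344.1], [364.7, 344.4], [389.1, 354.5]]
pose [0.4882 0.1973] yaw deg -45.71758773018777
[[0.2, 0.1], [-0.2, 0.5], [0.1, 1.3], [0.3, -1.7], [-0.4, -1.4]]
[ 0.4881818   0.19731499 -0.79792243]
```

step_arm(
  series=[
    [[-1,1.5,-40,0,0,0],[-1,1.5,-80,0,0,0],[-1,1.5,-120,0,0,0],[-1,1.5,-150,0,0,0],[-1,1.5,-170,0,0,0],[-1,1.5,-181,0,0,0],[-1,1.5,-181,0,0,0],[-1,1.5,-181,0,0,0]],
  ],
)

```text
t: 3.65
position: [0.489, 0.2001, 0.0211]
orientation: [0.264, 0.656, 0.264, -0.656]
ft_force: [-0.0, 0.1, -0.3]
gripper_width: 0.0855
```

```bash
python3 - <<'E'
from h import *
snap('wrist','w3')
s=manip.state(); print(s['t'],s['position'],s['orientation'],s['ft_force'])
E
```

```text
3.7 [0.48930946 0.2003993  0.02147841] [ 0.26431092  0.65657051  0.26420013 -0.65517417] [-0.20784429  0.27414182 -0.23058032]
```

View pics/w3.png

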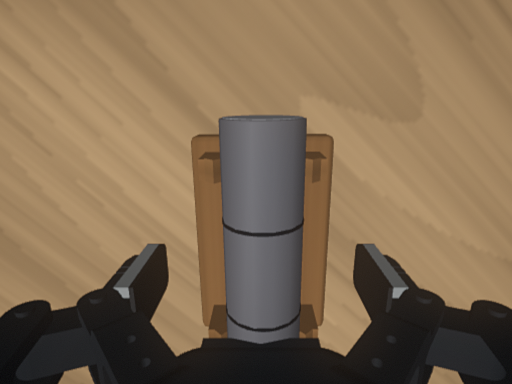

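step_arm(
  series=[
    [[0,0,0,0,0,0],[0,0,0,0,0,0],[0,0,0,0,0,0],[0,0,0,0,0,0],[0,0,0,0,0,0],[0,0,0,0,0,0],[0,0,0,0,0,0],[0,0,0,0,0,0],[0,0,0,0,0,0],[0,0,0,0,0,0]],
  ],
  fingers=255,
  force=80,
)

```text
t: 4.7
position: [0.4897, 0.1994, 0.0213]
orientation: [0.265, 0.656, 0.263, -0.655]
ft_force: [0.6, -4.2, 7.9]
gripper_width: 0.032
```

```bash
python3 - <<'E'
from h import *
snap('wrist','w4')
s=manip.state(); print(s['t'],s['position'],s['orientation'],s['ft_force'],s['gripper_width'])
E
```

```text
4.75 [0.48971101 0.19933252 0.02127702] [ 0.26512857  0.65639805  0.26346818 -0.65531134] [ 0.30221657 -3.77926819  6.91897749] 0.03208599349009097
```

View pics/w4.png

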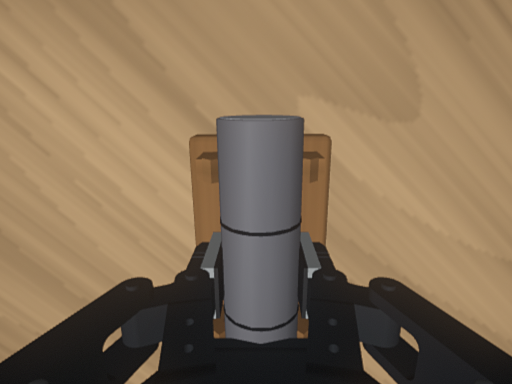

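```bash
python3 - <<'E'
from fit import *
w=load('w4')
crop('w4',200,100,120,60,6,'w4c')
T=[.4897,.1993]
u=np.array([np.cos(np.radians(44.2)),np.sin(np.radians(44.2))])
for d in (-4,-2,0,2):
    p=[T[0]+u[0]*d/1000,T[1]+u[1]*d/1000,np.radians(-45.8)]
    print(d,((proj(w,place(p,[(0,65,57),(17,65,40),(-17,65,40),(0,65,23)]))-[200,100])*6).round(0).tolist())
E
```

```text
-4 [[362.0, 167.0], [625.0, 142.0], [99.0, 146.0], [361.0, 126.0]]
-2 [[362.0, 131.0], [626.0, 111.0], [97.0, 114.0], [361.0, 98.0]]
0 [[362.0, 94.0], [627.0, 79.0], [96.0, 82.0], [361.0, 70.0]]
2 [[362.0, 57.0], [628.0, 46.0], [94.0, 50.0], [361.0, 42.0]]
```

View pics/w4c.png

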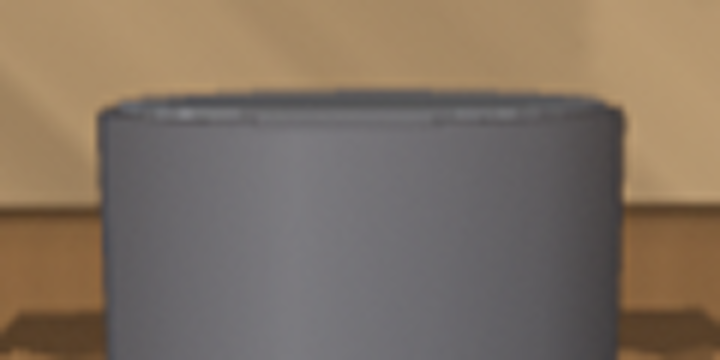

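step_arm(
  series=[
    [[0,0,10,0,0,0],[0,0,30,0,0,0],[0,0,70,0,0,0],[0,0,110,0,0,0],[0,0,140,0,0,0],[0,0,150,0,0,0],[0,0,150,0,0,0],[0,0,150,0,0,0]],
  ],
)

```text
t: 5.55
position: [0.4873, 0.1995, 0.1689]
orientation: [-0.265, -0.655, -0.264, 0.657]
ft_force: [0.2, 1.0, -4.4]
gripper_width: 0.0321
```

```bash
cat > plan.py <<'E'
from fit import *
BAY=[.467,-.2075,np.radians(4.75)]
HZ=18.7; HY=1.8
Rhome=np.array([[0,1,0],[0,0,-1],[-1,0,0]],float) # cols tool x,y,z in bay
def Rst(s): q=s['orientation']; return R.from_quat([*q[1:],q[0]])
def pose(Fy,Fz,th,Fx=0,bay=BAY,hy=None):
    hy=HY if hy is None else hy
    th=np.radians(th); yd=np.array([0,np.cos(th),-np.sin(th)]); up=np.array([0,np.sin(th),np.cos(th)])
    M=np.array([Fx,Fy,Fz])-65*yd; T=M-HZ*up+hy*yd
    P=place(bay,[T])[0]
    return P, R.from_euler('z',bay[2])*R.from_euler('x',-th)*R.from_matrix(Rhome)
def delta(s,pr,ref=None):
    P,Rr=pr
    d=(P-np.array(s['position']))*1000; rv=(Rr*Rst(s).inv()).as_rotvec()
    return np.r_[d.round(1),rv.round(3)].tolist()
E
python3 - <<'E'
from plan import *
snap('wrist','w5')
s=manip.state(); print(s['t'],s['position'],s['orientation'],s['ft_force'],s['gripper_width'],s['qpos'].round(2) if hasattr(s['qpos'],'round') else s['qpos'])
print(delta(s,pose(42,134,14)))
E
```

```text
5.6 [0.4869863  0.1995199  0.16850087] [-0.26446586 -0.65464973 -0.26451795  0.65690319] [-0.66248497 -0.95480145 -2.71997077] 0.03176244623615172 [ 0.24  0.46 -0.85  1.91  0.42  0.97 -1.61]
[-18.0, -430.8, -37.4, -0.234, 0.087, 0.883]
```

View pics/w5.png

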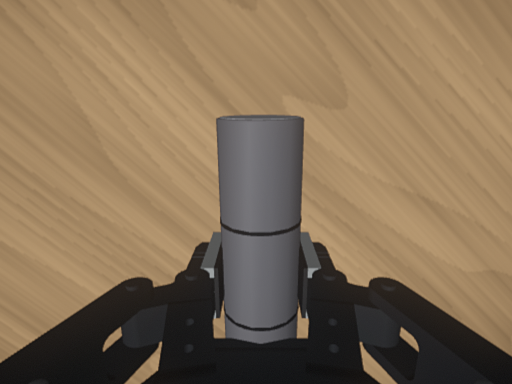

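step_arm(
  series=[
    [[-18,-431,10,-0.234,0.087,0.883],[-18,-431,10,-0.234,0.087,0.883],[-18,-431,10,-0.234,0.087,0.883],[-18,-431,10,-0.234,0.087,0.883],[-18,-431,10,-0.234,0.087,0.883],[-18,-431,10,-0.234,0.087,0.883],[-18,-431,10,-0.234,0.087,0.883],[-18,-431,10,-0.234,0.087,0.883],[-18,-431,10,-0.234,0.087,0.883],[-18,-431,10,-0.234,0.087,0.883],[-18,-431,-20,-0.234,0.087,0.883],[-18,-431,-37,-0.234,0.087,0.883],[-18,-431,-37,-0.234,0.087,0.883],[-18,-431,-37,-0.234,0.087,0.883]],
  ],
)

```text
t: 7.0
position: [0.4698, -0.2293, 0.1323]
orientation: [0.579, 0.418, 0.455, -0.532]
ft_force: [0.5, -0.5, -2.5]
gripper_width: 0.0322
```

```bash
python3 - <<'E'
from plan import *
snap('wrist','w6');snap('scene','s6');snap('top','t6')
s=manip.state(); print(s['t'],s['position'],s['orientation'],s['ft_force'],s['gripper_width'],np.round(s['qpos'],2))
print(delta(s,pose(42,134,14)))
crop('s6',60,100,200,160,4,'s6c');crop('t6',260,190,150,110,5,'t6c')
E
```

```text
7.15 [ 0.47110343 -0.2302888   0.134047  ] [ 0.58014832  0.4178913   0.45343683 -0.53215583] [-0.65377523  0.18292876 -2.84477609] 0.031914277256967875 [ 0.94  0.45 -0.83  2.04  0.77  0.88 -0.28]
[-2.1, -1.0, -2.9, -0.003, 0.002, -0.002]
```

View pics/w6.png

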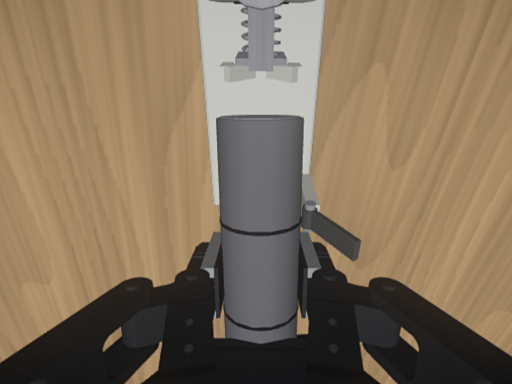

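View pics/s6c.png

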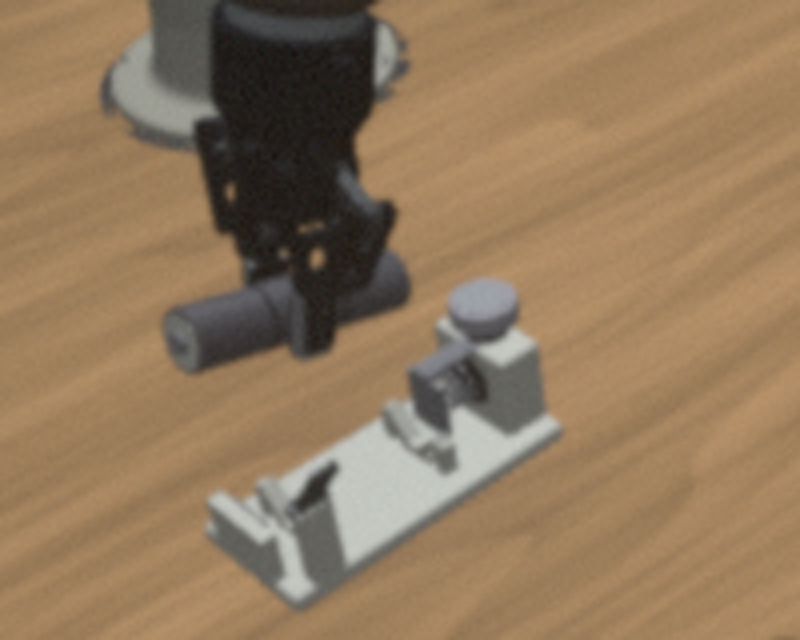

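View pics/t6c.png

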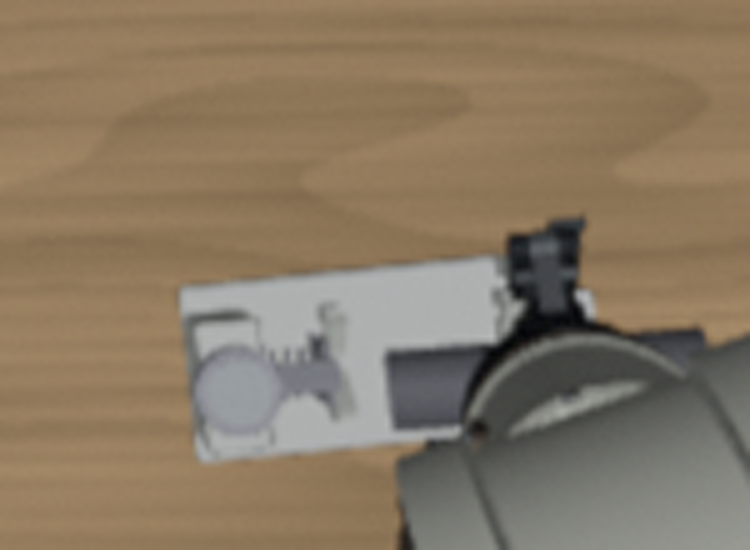

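```bash
python3 - <<'E'
from plan import *
w=load('w6')
crop('w6',190,0,150,130,5,'w6c')
P=[(7,50,66),(-7,50,66),(15,52,60),(-15,52,60),(43,20,12),(-43,20,12)]
print(((proj(w,place(BAY,P))-[190,0])*5).round(0).tolist())
E
```

```text
[[415.0, 357.0], [291.0, 357.0], [482.0, 330.0], [224.0, 330.0], [635.0, 505.0], [71.0, 504.0]]
```

View pics/w6c.png

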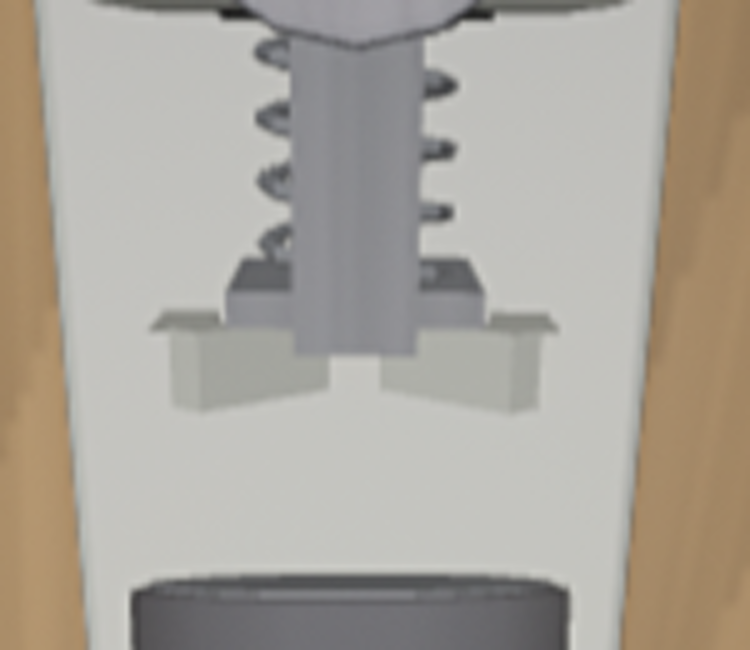

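```bash
sed -i 's/BAY=.*/BAY=[.4674,-.2071,np.radians(4.75)]/' plan.py; python3 - <<'E'
from plan import *
s=manip.state()
print(delta(s,pose(42,70,14)),delta(s,pose(42,44,14)))
E
```

```text
[-1.7, -0.6, -66.9, -0.003, 0.002, -0.002] [-1.7, -0.6, -92.9, -0.003, 0.002, -0.002]
```

step_arm(
  series=[
    [[-1.5,-0.5,-30,0,0,0],[-1.5,-0.5,-60,0,0,0],[-1.5,-0.5,-80,0,0,0],[-1.5,-0.5,-90,0,0,0],[-1.5,-0.5,-92,0,0,0],[-1.5,-0.5,-92,0,0,0],[-1.5,-0.5,-92,0,0,0]],
  ],
)

```text
t: 7.85
position: [0.4699, -0.2314, 0.0426]
orientation: [0.58, 0.418, 0.453, -0.532]
ft_force: [-1.0, 0.3, -2.4]
gripper_width: 0.032
```

```bash
python3 - <<'E'
from plan import *
snap('wrist','w7');snap('scene','s7')
s=manip.state(); print(s['t'],s['position'],s['orientation'],s['ft_force'],s['gripper_width'])
print(delta(s,pose(42,44,14)))
crop('s7',60,100,160,130,5,'s7c');crop('w7',190,0,150,130,5,'w7c')
w=load('w7')
P=[(7,50,66),(-7,50,66),(15,52,60),(-15,52,60),(23,38,36),(-23,38,36)]
print(((proj(w,place(BAY,P))-[190,0])*5).round(0).tolist())
E
```

```text
7.95 [ 0.46963533 -0.23150817  0.04243572] [ 0.58014716  0.41809041  0.45285692 -0.5324944 ] [-0.33556353  0.1837768  -2.89701004] 0.031869467504697845
[-0.3, 0.6, -1.3, -0.002, 0.003, -0.0]
[[473.0, 562.0], [251.0, 563.0], [589.0, 506.0], [133.0, 506.0], [634.0, 601.0], [82.0, 602.0]]
```

View pics/w7c.png

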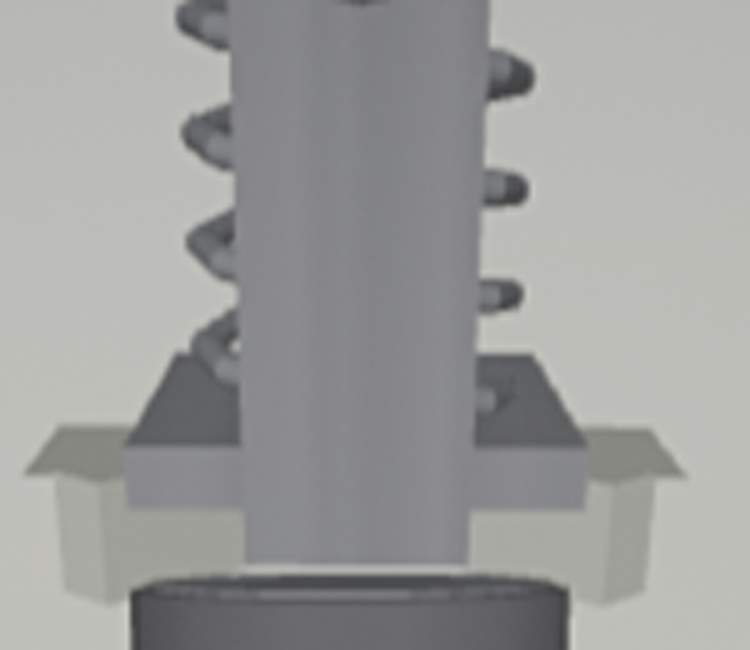

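View pics/s7c.png

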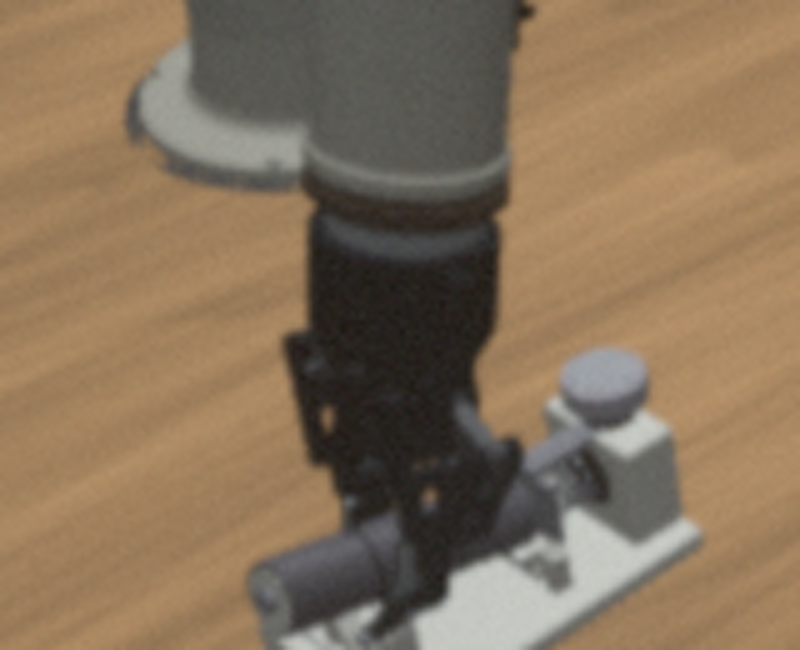

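step_arm(
  series=[
    [[0,0.5,-1,0,0,0],[-0.4,5,-2.2,0,0,0],[-0.8,9.7,-3.4,0,0,0],[-1,12,-4,0,0,0],[-1,12,-4,0,0,0]],
  ],
)

```text
t: 8.45
position: [0.4679, -0.2194, 0.0375]
orientation: [0.58, 0.417, 0.453, -0.533]
ft_force: [1.2, -3.0, -1.0]
gripper_width: 0.0319
```

```bash
python3 - <<'E'
from plan import *
snap('wrist','w8');snap('scene','s8')
s=manip.state(); print(s['t'],s['position'],s['orientation'],s['ft_force'],s['gripper_width'])
print(delta(s,pose(54,42.3-5*.249,14)))
crop('s8',100,140,120,100,6,'s8c');crop('w8',190,0,150,130,5,'w8c')
E
```

```text
8.55 [ 0.467875   -0.21977659  0.03751372] [ 0.57971154  0.41762538  0.45333802 -0.53292421] [-0.32647668 -3.80308517 -0.50406924] 0.03201809270616234
[0.5, 0.9, 0.7, -0.002, 0.001, -0.0]
```

View pics/w8c.png

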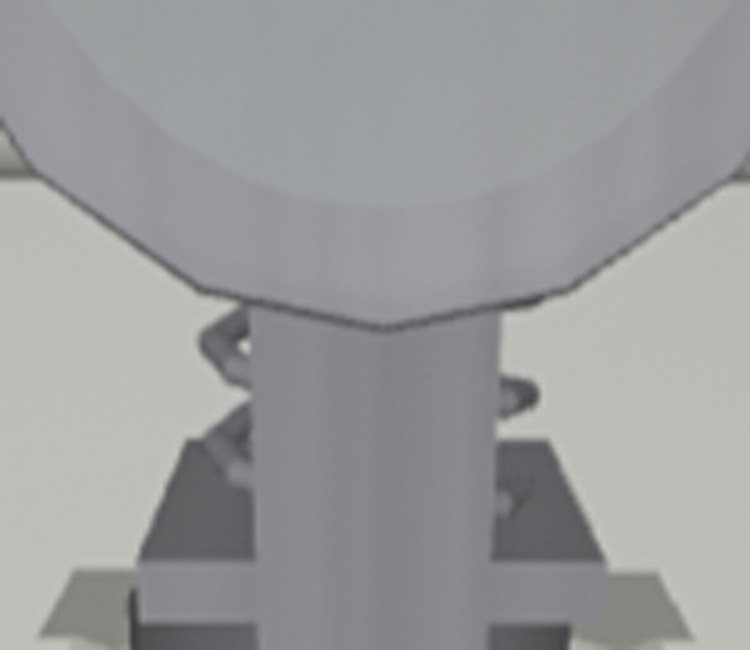

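View pics/s8c.png

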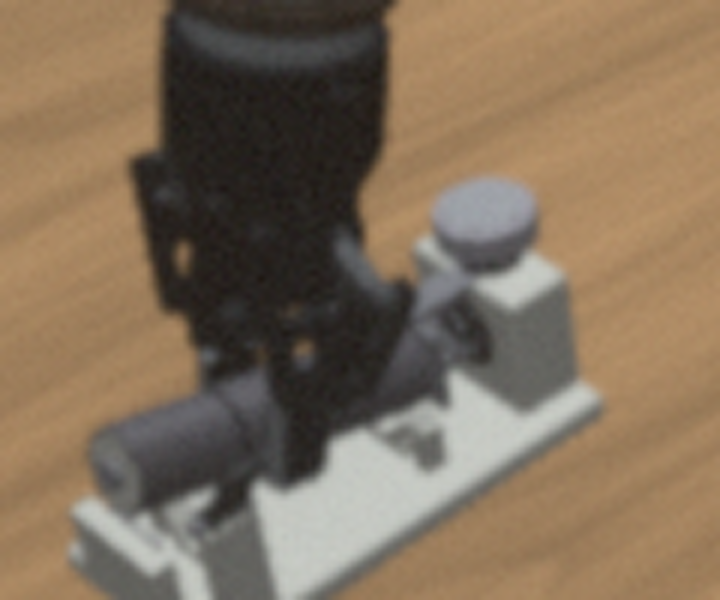

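step_arm(
  series=[
    [[1,3,0,0,0,0],[0.6,7,-1,0,0,0],[0.2,11,-2,0,0,0],[-0.2,15,-2.8,0,0,0],[-0.2,15,-2.8,0,0,0],[-0.2,15,-2.8,0,0,0]],
  ],
)

```text
t: 9.15
position: [0.4678, -0.2061, 0.0351]
orientation: [0.58, 0.417, 0.453, -0.534]
ft_force: [-0.4, -8.2, 0.6]
gripper_width: 0.0318
```

```bash
python3 - <<'E'
from plan import *
snap('wrist','w9');snap('scene','s9')
s=manip.state(); print(s['t'],s['position'],s['orientation'],s['ft_force'],s['torque'],s['gripper_width'])
print(delta(s,pose(68,42.3-19*.249,14)))
crop('s9',100,140,120,100,6,'s9c')
crop('w9',0,0,512,384,1.5,'w9c')
E
```

```text
9.25 [ 0.46781378 -0.20620411  0.03512563] [ 0.579822    0.41741045  0.45242871 -0.53374453] [ 0.16840093 -8.81513597  0.73300092] [-1.14744418 -0.01827443 -0.0235777 ] 0.03154169012635524
[-0.6, 1.3, -0.4, 0.0, 0.001, 0.001]
```

View pics/w9c.png

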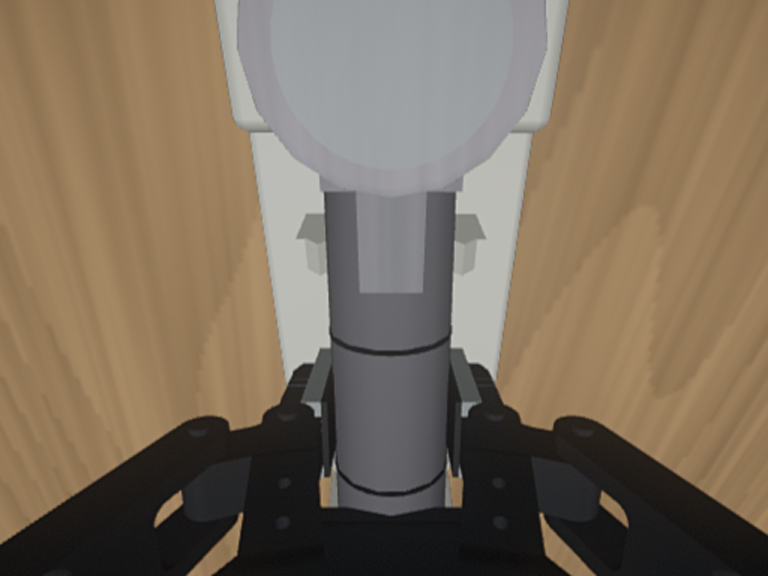

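View pics/s9c.png

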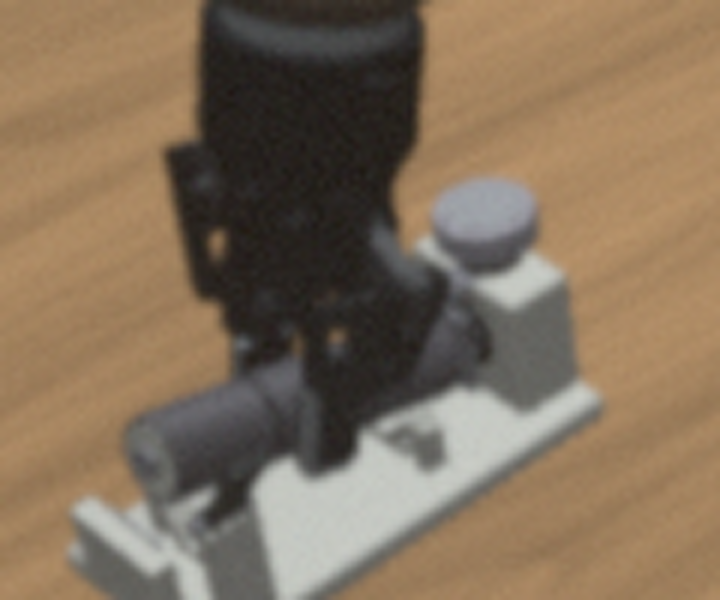

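```bash
python3 - <<'E'
from plan import *
s=manip.state()
for th,fy,za in [(14,68,42.5),(11,68.5,42),(8,69,41.6),(5,69.5,41.2),(2.5,70,41),(1,70,41),(0,70,41)]:
    print(th,delta(s,pose(fy,za-(fy-48)*np.tan(np.radians(th)),th)))
E
```

```text
14 [-0.6, 1.3, -0.5, 0.0, 0.001, 0.001]
11 [-0.7, 2.0, -3.4, 0.052, 0.005, 0.001]
8 [-0.7, 2.9, -6.2, 0.105, 0.01, 0.001]
5 [-0.8, 4.0, -8.9, 0.157, 0.014, 0.001]
2.5 [-0.9, 5.1, -11.0, 0.2, 0.018, 0.001]
1 [-1.0, 5.6, -12.1, 0.226, 0.02, 0.001]
0 [-1.0, 5.9, -12.8, 0.244, 0.021, 0.001]
```

step_arm(
  series=[
    [[0,1.3,-0.5,0,0,0],[0,2,-3.4,0.052,0.005,0],[0,2.5,-4.8,0.078,0.007,0],[-0.1,3,-6.2,0.105,0.01,0],[-0.2,4,-8.9,0.157,0.014,0],[-0.3,5,-11,0.2,0.018,0],[-0.3,5.6,-12.1,0.226,0.02,0],[-0.3,5.6,-12.1,0.226,0.02,0],[-0.3,5.6,-12.1,0.226,0.02,0]],
  ],
)

```text
t: 10.15
position: [0.4675, -0.2014, 0.0223]
orientation: [0.524, 0.475, 0.515, -0.483]
ft_force: [1.8, -8.0, -5.3]
gripper_width: 0.0318
```

```bash
python3 - <<'E'
from plan import *
snap('wrist','w10');snap('scene','s10')
s=manip.state(); print(s['t'],s['position'],s['orientation'],s['ft_force'],s['torque'],s['gripper_width'])
print(delta(s,pose(70,40.5,0)))
crop('s10',100,140,120,100,6,'s10c')
crop('w10',0,0,512,384,1.5,'w10c')
E
```

```text
10.25 [ 0.46751643 -0.2010185   0.02231112] [ 0.52440064  0.4752149   0.51536855 -0.48329083] [ 0.97555164 -8.66252521 -5.51072154] [-1.67063004 -0.19609077 -0.05273851] 0.03197404361680123
[-0.7, 0.7, -0.5, 0.017, 0.002, 0.002]
```

View pics/w10c.png

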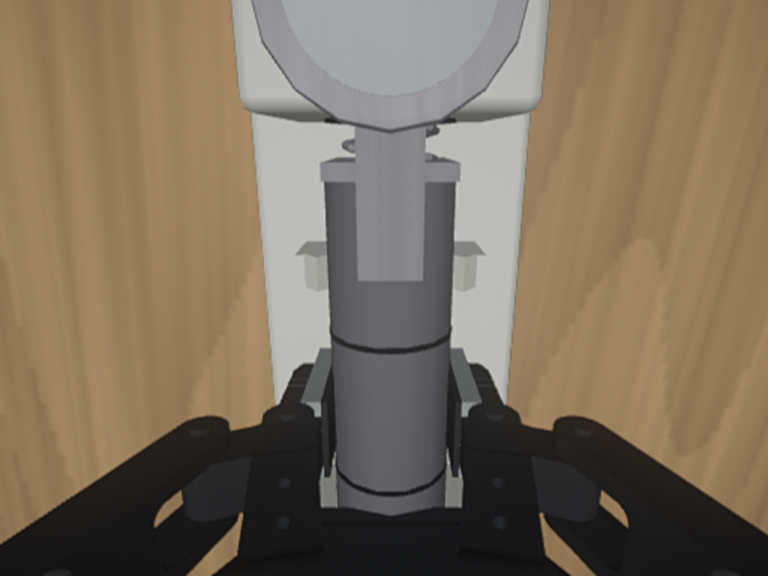

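View pics/s10c.png

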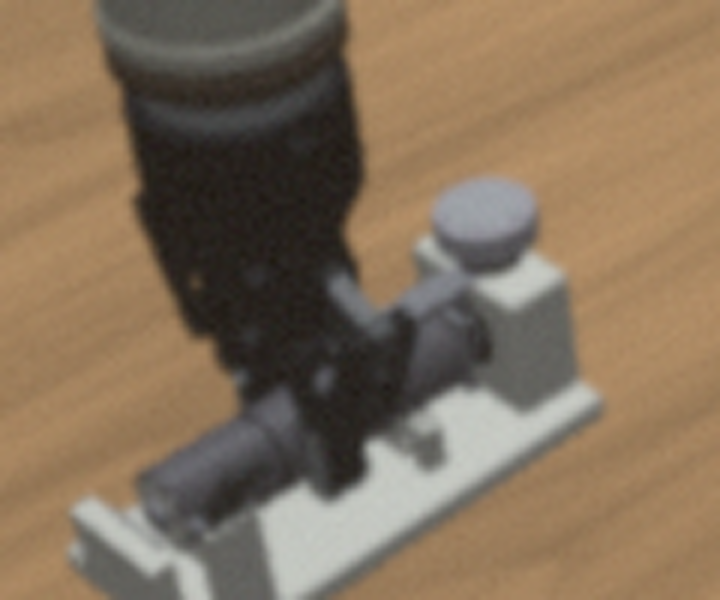

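```bash
python3 - <<'E'
from plan import *
sc=load('s10')
for z in (40,45,50): print(z,((proj(sc,place(BAY,[(0,-61,z),(0,-57,z),(0,-57,z+17),(17,-57,z),(-17,-57,z)]))-[100,140])*6).round(0).tolist())
crop('s10',110,205,60,45,12,'s10d')
E
```

```text
40 [[142.0, 521.0], [152.0, 515.0], [142.0, 480.0], [180.0, 538.0], [123.0, 493.0]]
45 [[139.0, 511.0], [149.0, 505.0], [140.0, 470.0], [178.0, 527.0], [121.0, 483.0]]
50 [[137.0, 501.0], [146.0, 495.0], [137.0, 459.0], [175.0, 517.0], [118.0, 473.0]]
```

View pics/s10d.png

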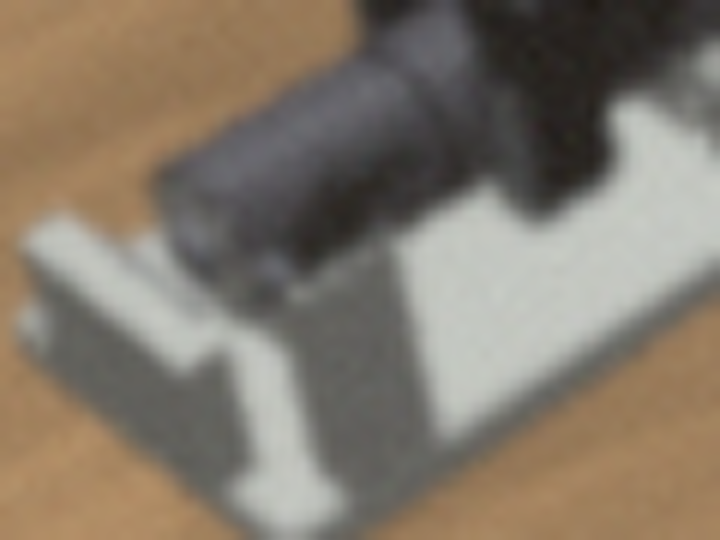

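step_arm(
  series=[
    [[0,0.5,-0.8,0.017,0.002,0],[0,0.5,-1.2,0.02,0.002,0],[0,0.5,-1.2,0.02,0.002,0],[0,0.5,-1.2,0.02,0.002,0]],
  ],
)

```text
t: 10.65
position: [0.4674, -0.2002, 0.0215]
orientation: [0.519, 0.48, 0.521, -0.479]
ft_force: [-1.2, -7.3, 0.4]
gripper_width: 0.0318
```

```bash
python3 - <<'E'
from plan import *
snap('scene','s11');snap('top','t11')
s=manip.state(); print(s['t'],s['position'],s['orientation'],s['ft_force'],s['torque'],s['gripper_width'])
print(delta(s,pose(70,40,0)))
crop('s11',110,205,60,45,12,'s11d');crop('t11',285,220,110,75,7,'t11c')
E
```

```text
10.75 [ 0.46738053 -0.20027191  0.0214813 ] [ 0.51913743  0.47971889  0.52073126 -0.47875366] [-1.11850336 -7.67513815  0.73737879] [-1.55612169  0.18377015 -0.16431621] 0.03153218486295406
[-0.5, -0.1, -0.2, -0.003, -0.001, 0.001]
```

View pics/s11d.png

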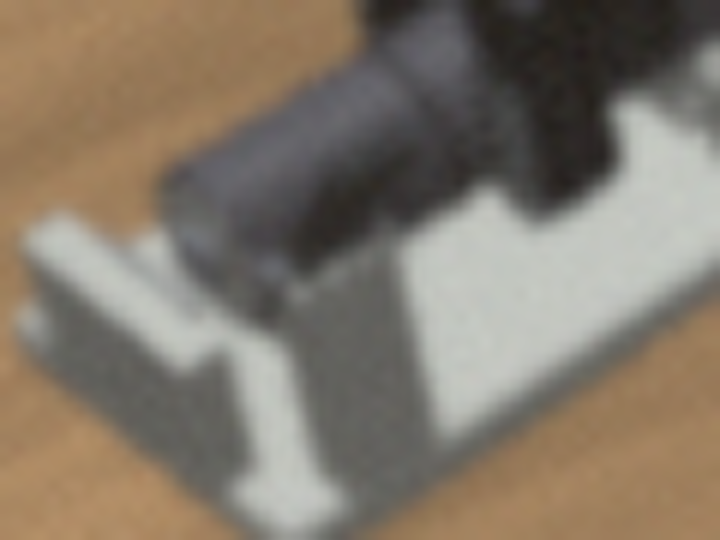

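View pics/t11c.png

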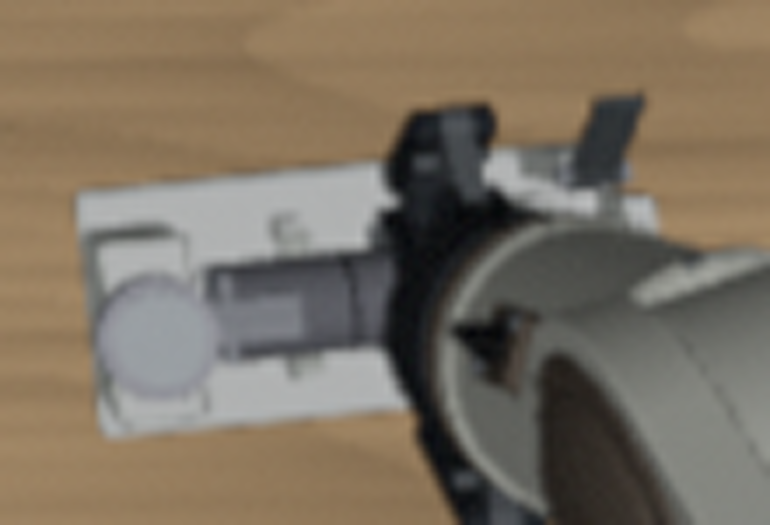

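step_arm(
  series=[
    [[0.2,-2.5,0,0,0,0],[0.4,-5,0,0,0,0],[0.5,-6.5,0,0,0,0],[0.5,-6.5,0,0,0,0],[0.5,-6.5,0,0,0,0]],
  ],
)

```text
t: 11.25
position: [0.4676, -0.2037, 0.0214]
orientation: [0.519, 0.48, 0.522, -0.477]
ft_force: [-4.1, -0.6, 4.3]
gripper_width: 0.0321
```

```bash
python3 - <<'E'
from plan import *
snap('scene','s12');snap('wrist','w12')
s=manip.state(); print(s['t'],s['position'],s['orientation'],s['ft_force'],s['torque'],s['gripper_width'])
print(delta(s,pose(64,40,0)))
crop('s12',110,205,60,45,12,'s12d')
E
```

```text
11.35 [ 0.46763802 -0.20367365  0.02139503] [ 0.51864451  0.48001266  0.52224386 -0.47734376] [-2.93848596 -0.68336764  4.65378782] [-0.1467893   0.62020995 -0.38433564] 0.032041519535966505
[-0.3, -2.6, -0.1, -0.006, -0.001, -0.001]
```

View pics/s12d.png

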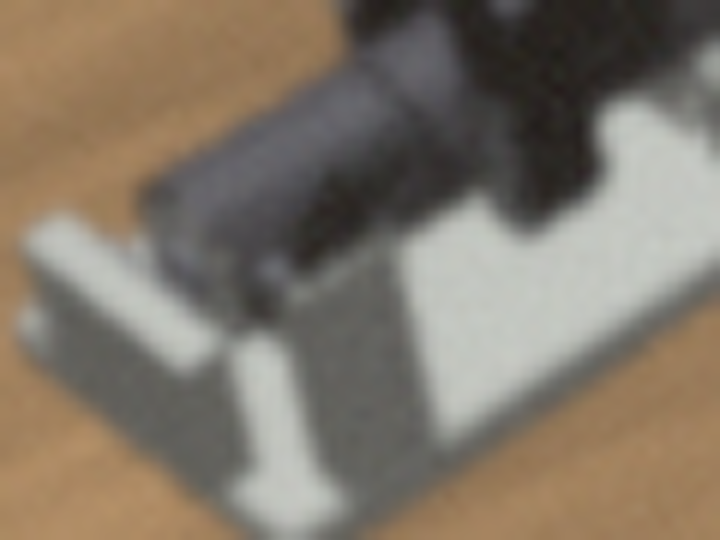

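View pics/w12.png

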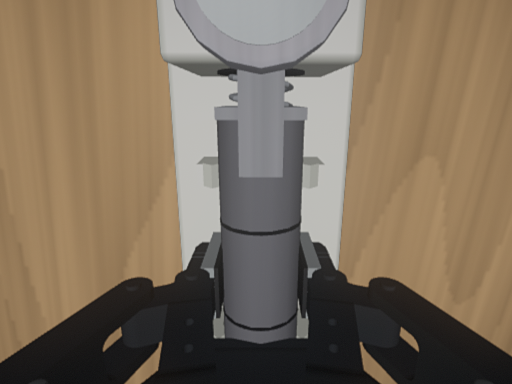

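```bash
python3 - <<'E'
from plan import *
w=load('w12')
crop('w12',190,80,140,120,5.5,'w12c')
S=lambda P:((proj(w,place(BAY,P))-[190,80])*5.5).round(0).tolist()
print('strip',S([(7,50,66),(-7,50,66)]))
for y in (62,64,66,68): print(y,S([(15,y,60),(-15,y,60)]), 'stick rim',S([(12,y,52)]))
E
```

```text
strip [[514.0, 530.0], [275.0, 530.0]]
62 [[644.0, 312.0], [145.0, 312.0]] stick rim [[580.0, 299.0]]
64 [[646.0, 279.0], [143.0, 279.0]] stick rim [[581.0, 267.0]]
66 [[647.0, 244.0], [142.0, 245.0]] stick rim [[582.0, 236.0]]
68 [[648.0, 210.0], [141.0, 210.0]] stick rim [[583.0, 203.0]]
```

View pics/w12c.png

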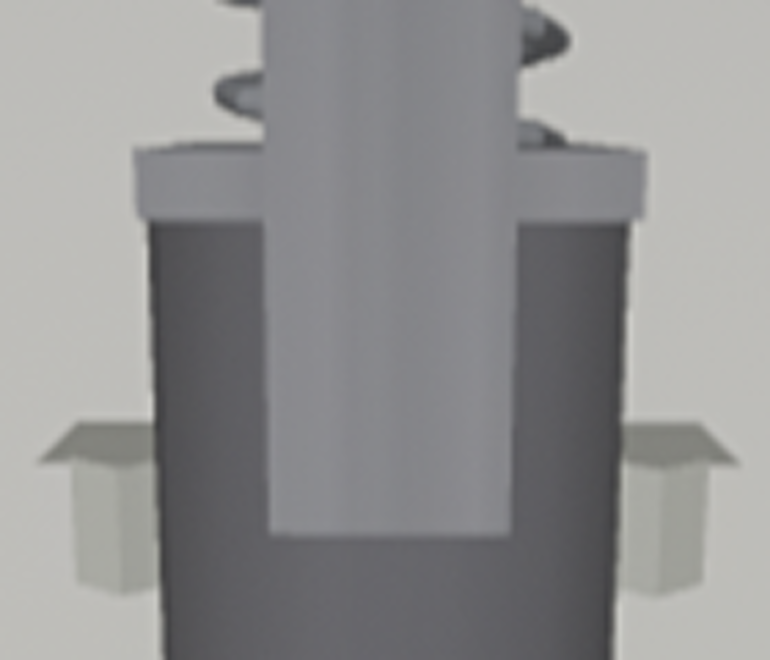

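step_arm(
  series=[
    [[0,0,0.8,0,0,0],[0,-1,0.8,0,0,0],[0.1,-2,0.8,0,0,0],[0.2,-3,0.8,0,0,0],[0.2,-3,0.8,0,0,0],[0.2,-3,0.8,0,0,0]],
  ],
)

```text
t: 11.95
position: [0.468, -0.2072, 0.0219]
orientation: [0.519, 0.48, 0.522, -0.477]
ft_force: [1.6, -2.5, -4.6]
gripper_width: 0.0318
```

```bash
python3 - <<'E'
from plan import *
snap('scene','s13');snap('wrist','w13')
s=manip.state(); print(s['t'],s['position'],s['orientation'],s['ft_force'],s['torque'],s['gripper_width'])
print(delta(s,pose(64,40,0)))
crop('s13',110,205,60,45,12,'s13d')
crop('w13',190,80,140,120,5.5,'w13c')
w=load('w13')
S=lambda P:((proj(w,place(BAY,P))-[190,80])*5.5).round(0).tolist()
print('strip',S([(7,50,66),(-7,50,66)]))
for y in (62,64,66,68): print(y,S([(15,y,60),(-15,y,60)]))
E
```

```text
12.05 [ 0.46795639 -0.20725617  0.02188068] [ 0.51893839  0.47989032  0.52211587 -0.47728739] [-0.14868413 -2.34173211 -5.55893289] [-0.41688371 -0.15845683 -0.06779486] 0.032025420700252855
[-0.6, 1.0, -0.6, -0.006, -0.001, -0.001]
strip [[514.0, 469.0], [274.0, 469.0]]
62 [[645.0, 252.0], [143.0, 252.0]]
64 [[646.0, 217.0], [141.0, 217.0]]
66 [[648.0, 183.0], [140.0, 183.0]]
68 [[649.0, 148.0], [139.0, 148.0]]
```

View pics/s13d.png

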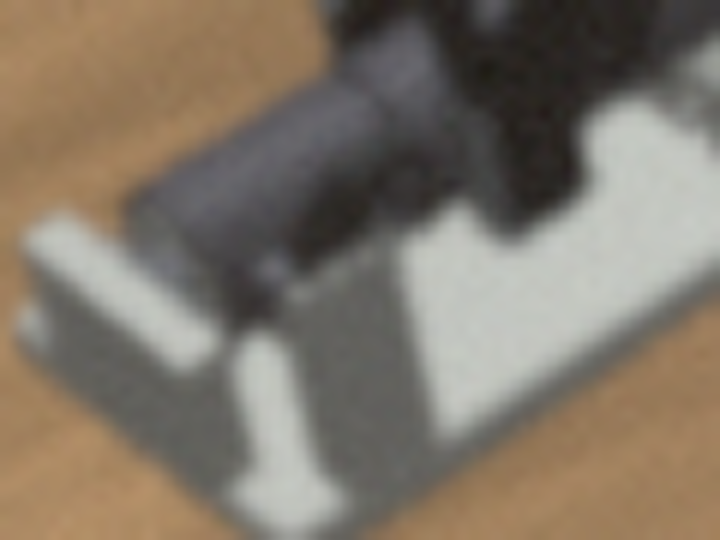

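View pics/w13c.png

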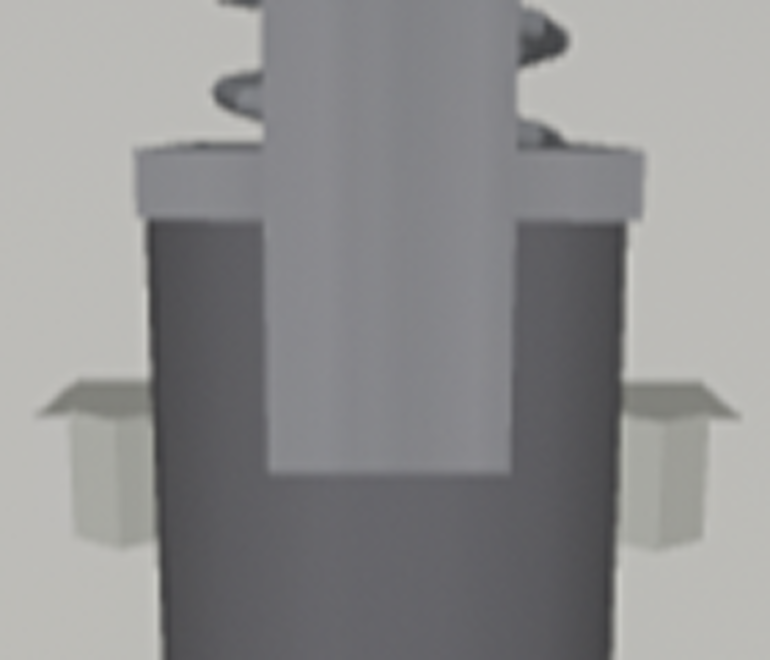

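step_arm(
  series=[
    [[0,-0.5,-0.4,0,0,0],[0,-0.5,-0.4,0,0,0],[0,-0.5,-0.4,0,0,0],[0,-0.5,-0.4,0,0,0],[0,-0.5,-0.4,0,0,0]],
  ],
  fingers=50,
)

```text
t: 12.55
position: [0.4681, -0.2079, 0.0218]
orientation: [0.519, 0.48, 0.522, -0.477]
ft_force: [0.6, 0.4, 0.9]
gripper_width: 0.069
```

```bash
python3 - <<'E'
from plan import *
snap('scene','s14');snap('wrist','w14')
s=manip.state(); print(s['t'],s['position'],s['orientation'],s['ft_force'],s['torque'],s['gripper_width'])
crop('s14',110,205,60,45,12,'s14d')
E
```

```text
12.65 [ 0.46799467 -0.2079824   0.02165758] [ 0.51895669  0.47988741  0.52194494 -0.47745732] [0.67321359 0.31316558 0.13099754] [-0.04421426 -0.00379771  0.0801063 ] 0.06860913020189315
```

View pics/s14d.png

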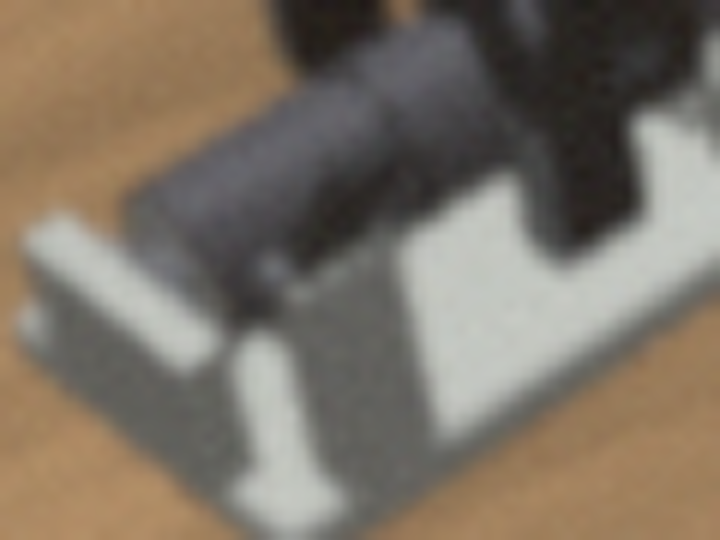

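View pics/w14.png

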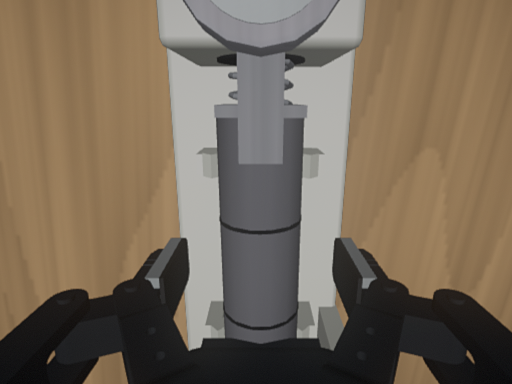

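step_arm(
  series=[
    [[0,0,5,0,0,0],[0,0,20,0,0,0],[0,0,50,0,0,0],[0,0,95,0,0,0],[0,0,140,0,0,0],[0,0,160,0,0,0],[0,0,160,0,0,0],[0,0,160,0,0,0]],
  ],
)

```text
t: 13.45
position: [0.4679, -0.2084, 0.1824]
orientation: [0.519, 0.48, 0.521, -0.478]
ft_force: [-0.6, 0.1, -0.4]
gripper_width: 0.0689
```

```bash
python3 - <<'E'
from plan import *
snap('scene','s15');snap('wrist','w15')
s=manip.state(); print(s['t'],s['position'],s['orientation'],s['ft_force'],s['gripper_width'])
crop('s15',100,150,110,95,7,'s15c')
crop('w15',0,0,512,384,1.5,'w15b')
for x,z in((95,150),(95,83),(75,83),(6,70)):
    P=place(BAY,[(x,-52,z)])[0]; print(x,z,((P-np.array(s['position']))*1000).round(1).tolist())
E
```

```text
13.55 [ 0.46703073 -0.20796962  0.18093644] [ 0.51841528  0.47964697  0.52239252 -0.47779749] [-0.05059737  1.31149721 -0.17391468] 0.06853125739858226
95 150 [99.3, -43.1, -30.9]
95 83 [99.3, -43.1, -97.9]
75 83 [79.4, -44.7, -97.9]
6 70 [10.7, -50.5, -110.9]
```

View pics/s15c.png

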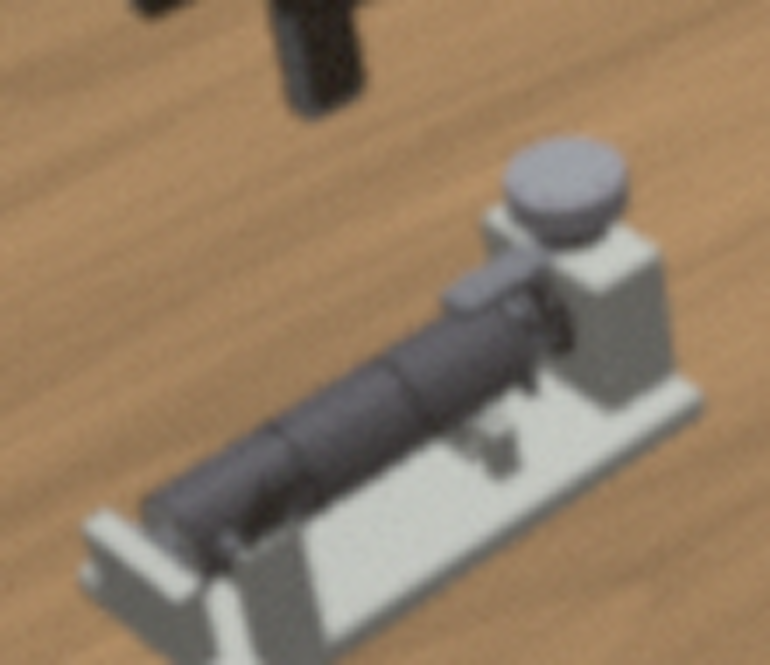

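View pics/w15b.png

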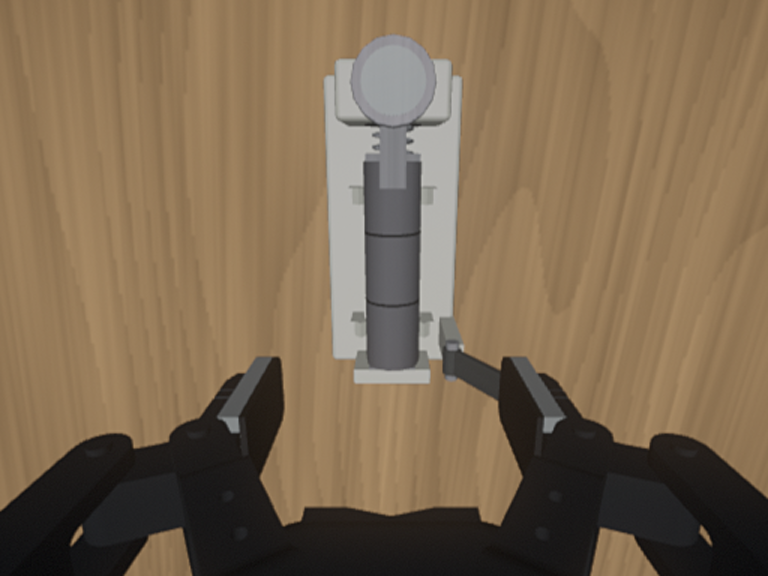

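step_arm(
  series=[
    [[50,-22,0,0,0,0],[99,-43,0,0,0,0],[99,-43,-20,0,0,0],[99,-43,-60,0,0,0],[99,-43,-90,0,0,0],[99,-43,-98,0,0,0],[99,-43,-98,0,0,0],[99,-43,-98,0,0,0]],
  ],
  fingers=255,
)

```text
t: 14.35
position: [0.5677, -0.2507, 0.0845]
orientation: [0.519, 0.48, 0.522, -0.477]
ft_force: [0.1, -0.0, 0.2]
gripper_width: -0.0002
```

```bash
python3 - <<'E'
from plan import *
snap('scene','s16');snap('wrist','w16');snap('top','t16')
s=manip.state(); print(s['t'],s['position'],s['orientation'],s['ft_force'],s['gripper_width'])
crop('s16',80,130,130,115,6,'s16c');crop('t16',285,210,110,85,7,'t16c')
crop('w16',0,0,512,384,1.5,'w16b')
for x,z in((95,83),(40,83),(14,83),(6,70)):
    P=place(BAY,[(x,-52,z)])[0]; print(x,z,((P-np.array(s['position']))*1000).round(1).tolist())
E
```

```text
14.5 [ 0.56810365 -0.25140252  0.08540879] [ 0.51984605  0.48021269  0.52094481 -0.47725502] [-0.20992987  0.11321683 -0.10095828] 3.7978277634227174e-05
95 83 [-1.7, 0.3, -2.4]
40 83 [-56.5, -4.2, -2.4]
14 83 [-82.4, -6.4, -2.4]
6 70 [-90.4, -7.0, -15.4]
```

View pics/s16c.png

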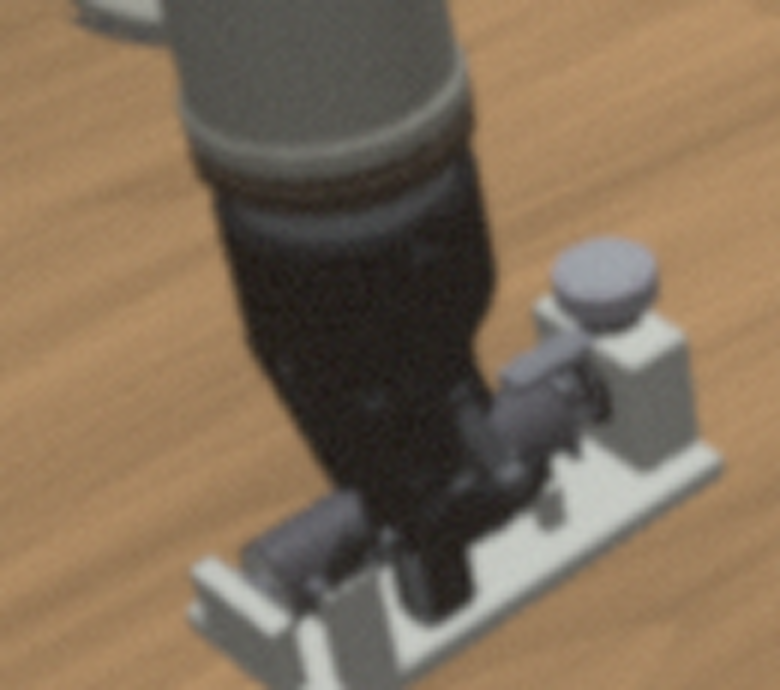

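View pics/w16b.png

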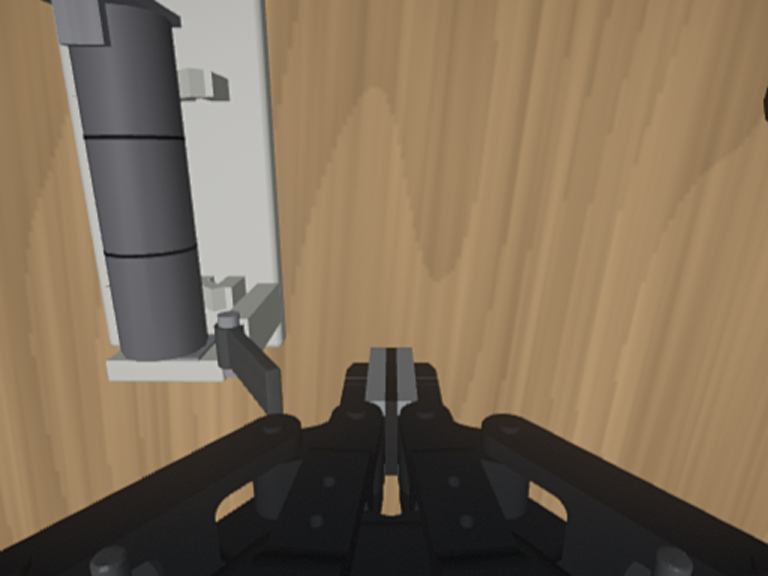

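View pics/t16c.png

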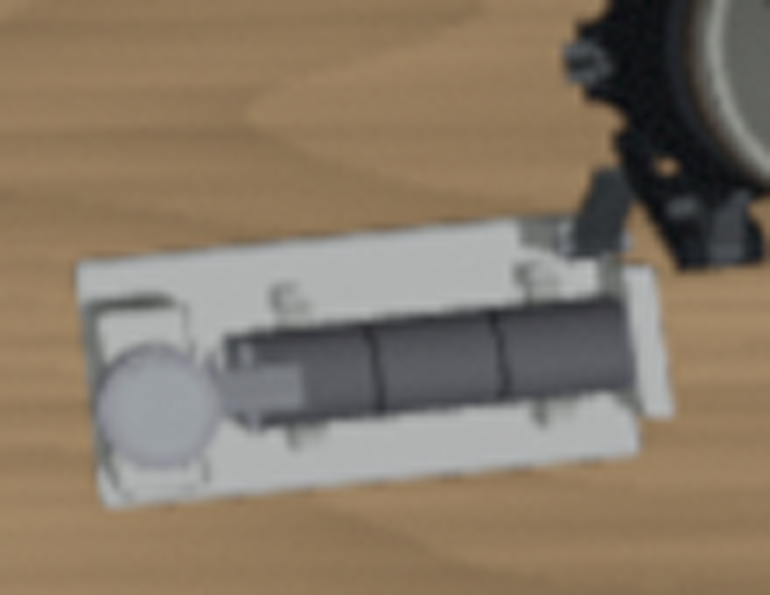

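step_arm(
  series=[
    [[-10,-0.8,-2,0,0,0],[-20,-1.5,-2,0,0,0],[-28,-2.2,-2,0,0,0],[-36,-2.8,-2,0,0,0],[-44,-3.4,-2,0,0,0],[-52,-4,-2,0,0,0],[-60,-4.6,-2,0,0,0],[-67,-5.2,-2,0,0,0],[-74,-5.8,-2,0,0,0],[-82,-6.4,-2,0,0,0],[-82,-6.4,-2,0,0,0]],
  ],
)

```text
t: 15.6
position: [0.4833, -0.2577, 0.0813]
orientation: [0.518, 0.48, 0.522, -0.478]
ft_force: [-0.9, 0.0, -0.5]
gripper_width: 0.0005
```

```bash
python3 - <<'E'
from plan import *
snap('scene','s17');snap('wrist','w17')
s=manip.state(); print(s['t'],s['position'],s['ft_force'],s['gripper_width'])
crop('s17',80,130,130,115,6,'s17c')
crop('w17',0,0,512,384,1.5,'w17b')
for x,z in((14,83),(6,70),(6,65)):
    P=place(BAY,[(x,-52,z)])[0]; print(x,z,((P-np.array(s['position']))*1000).round(1).tolist())
E
```

```text
15.7 [ 0.48454989 -0.25761607  0.08154418] [0.69013319 0.9737045  0.16355508] -0.00024816193408362045
14 83 [1.1, -0.1, 1.5]
6 70 [-6.9, -0.8, -11.5]
6 65 [-6.9, -0.8, -16.5]
```

View pics/s17c.png

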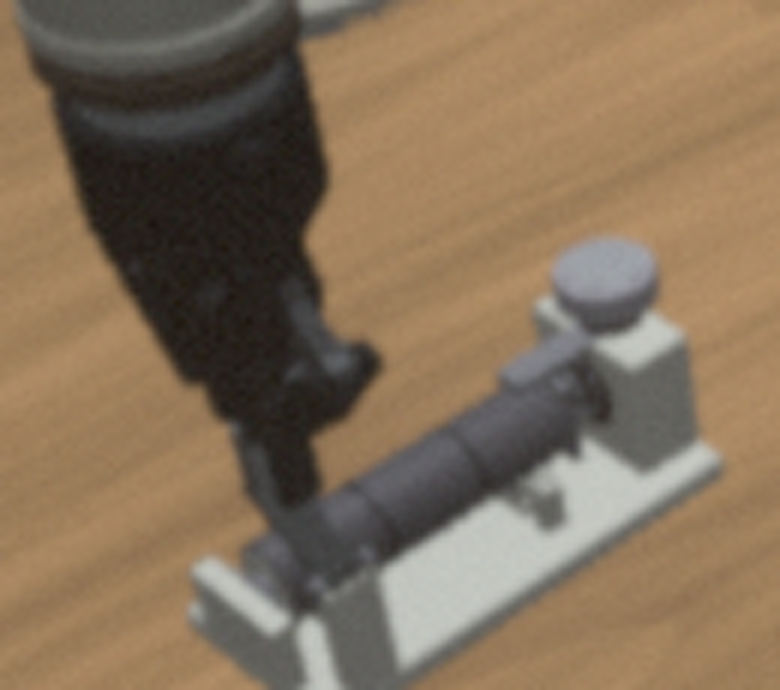

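View pics/w17b.png

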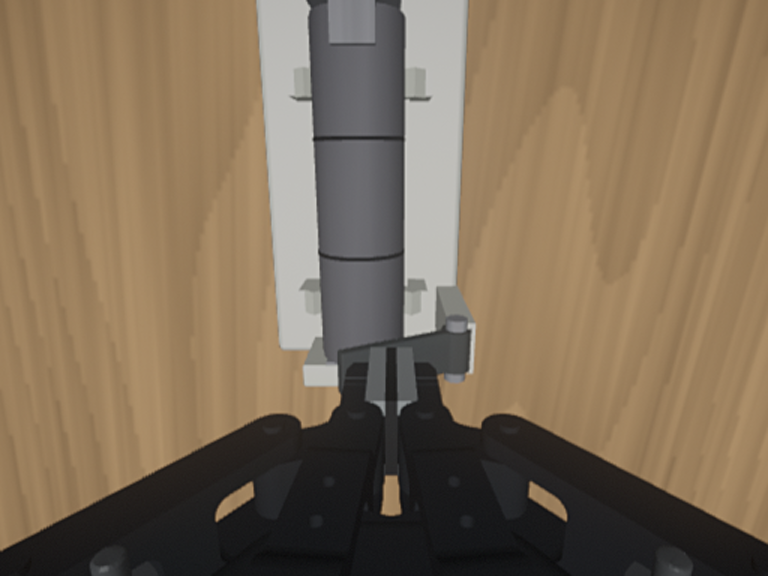

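step_arm(
  series=[
    [[-4,-0.5,-4,0,0,0],[-7,-0.8,-8,0,0,0],[-7,-0.8,-12,0,0,0],[-7,-0.8,-15,0,0,0],[-7,-0.8,-17,0,0,0],[-7,-0.8,-18,0,0,0],[-7,-0.8,-18,0,0,0],[-7,-0.8,-18,0,0,0]],
  ],
)

```text
t: 16.5
position: [0.4777, -0.2582, 0.0644]
orientation: [0.519, 0.479, 0.522, -0.478]
ft_force: [-4.5, 0.9, 10.8]
gripper_width: -0.0002
```

```bash
python3 - <<'E'
from plan import *
snap('scene','s18');snap('wrist','w18')
s=manip.state(); print(s['t'],s['position'],s['ft_force'],s['gripper_width'])
crop('s18',80,180,130,75,6,'s18c')
crop('w18',0,0,512,384,1.5,'w18b')
E
```

```text
16.6 [ 0.47768969 -0.25816496  0.06437655] [-3.83191276  0.30870489 10.97327303] -0.000260080972801741
```

View pics/s18c.png

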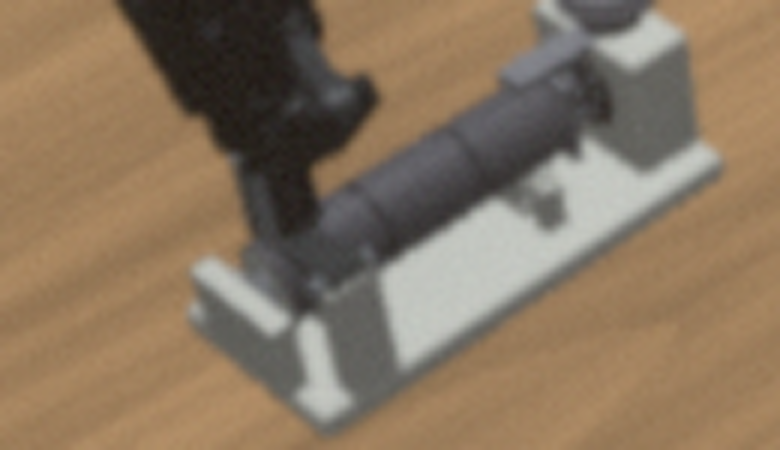

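View pics/w18b.png

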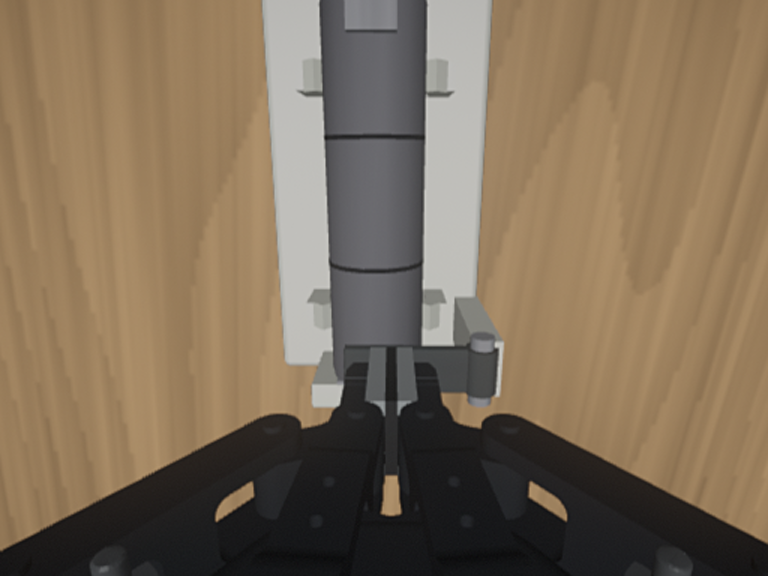

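step_arm(
  series=[
    [[0,0,3,0,0,0],[0,0,15,0,0,0],[0,0,40,0,0,0],[0,-10,80,0,0,0],[0,-30,120,0,0,0],[0,-50,140,0,0,0],[0,-50,140,0,0,0],[0,-50,140,0,0,0]],
  ],
)

```text
t: 17.4
position: [0.4779, -0.3083, 0.2039]
orientation: [0.519, 0.48, 0.521, -0.478]
ft_force: [0.9, 1.2, -0.9]
gripper_width: -0.0001
```

```bash
python3 - <<'E'
from plan import *
snap('scene','s19');d=snap('wrist','w19');snap('top','t19')
s=manip.state(); print(s['t'],s['position'],s['ft_force'],s['gripper_width'])
crop('s19',100,150,110,95,7,'s19c')
crop('w19',0,0,512,384,1.5,'w19b')
S=lambda P:(proj(d,place(BAY,P))*1.5).round(0).tolist()
print('keeper tip shut',S([(-10,-44,64.5),(-10,-60,64.5)]),'30deg?',S([(-4,-44,85)]),'plate y62/64/66',[S([(15,y,60)]) for y in (62,64,66)])
print('button face',S([(0,-62,57)]),'wall in',S([(25,-66,44)]))
E
```

```text
17.55 [ 0.47729949 -0.30668012  0.20250688] [-0.2216456   0.29196186 -0.01378804] -0.000210619550821947
keeper tip shut [[372.0, 175.0], [373.0, 203.0]] 30deg? [[382.0, 177.0]] plate y62/64/66 [[[418.0, -31.0]], [[418.0, -35.0]], [[418.0, -39.0]]]
button face [[390.0, 205.0]] wall in [[429.0, 209.0]]
```

View pics/s19c.png

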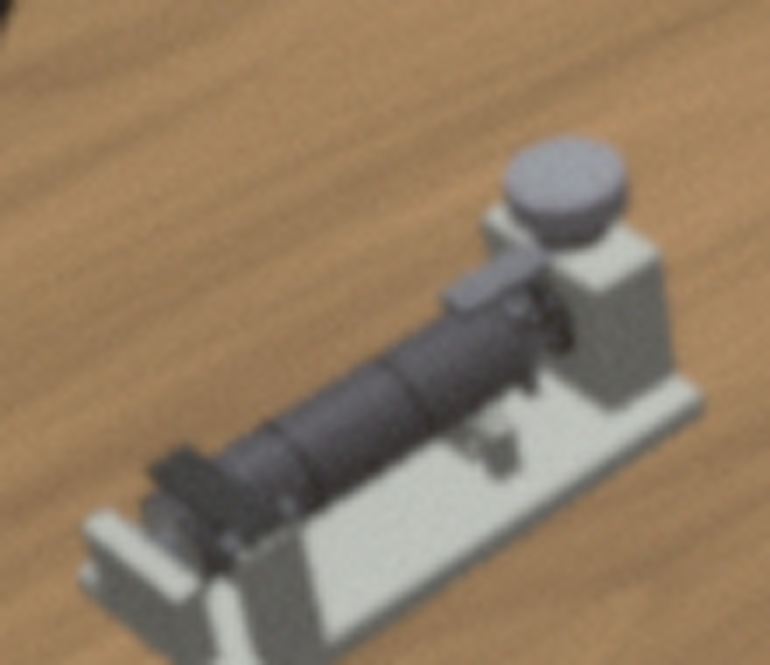

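View pics/w19b.png

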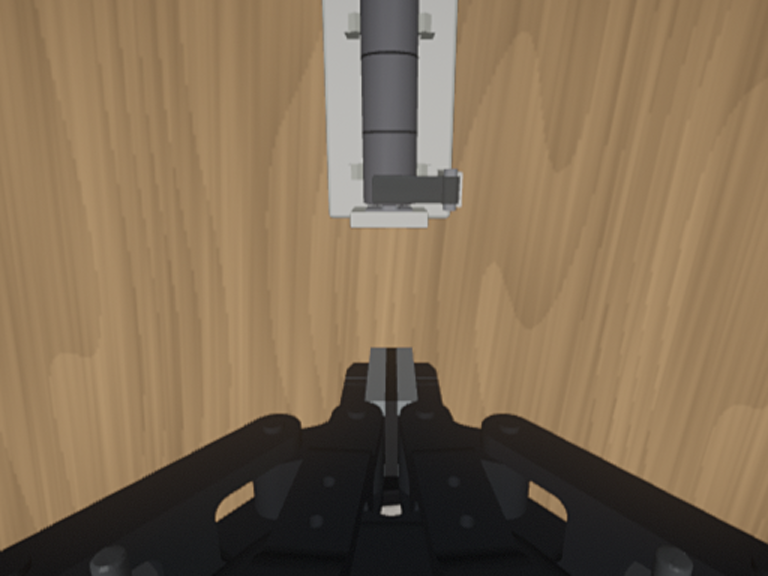

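View pics/t19.png

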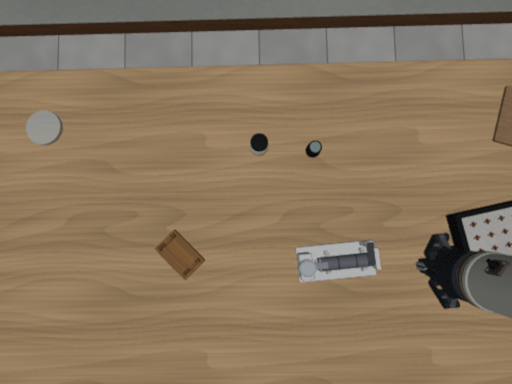

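```bash
python3 - <<'E'
from plan import *
sc=load('s15');C=lambda L,ox,oy,s:[(a/s+ox,b/s+oy) for a,b in L]
# scene-only local bay calibration from wall/base/housing corners
o=[(sc,[(43,-76,12),(43,114,12),(30,84,66),(30,114,66)],C([(207,625),(665,318),(563,215),(628,183)],105,160,7),1)]
p=fit(o,BAY)
crop('s15',112,205,70,50,11,'s15d')
S=lambda P:((proj(sc,place(p,P))-[112,205])*11).round(0)
a=np.linspace(0,2*np.pi,60)
im=cv2.imread('pics/s15d.png')
for y,c in((-62,(0,0,255)),(-22,(0,255,0))):
    cv2.polylines(im,[S([(17*np.cos(t),y,40+17*np.sin(t)) for t in a]).astype(int).reshape(-1,1,2)],True,c,1)
cv2.polylines(im,[S([(25,-66,44),(-25,-66,44)]).astype(int).reshape(-1,1,2)],False,(255,0,0),1)
cv2.imwrite('pics/s15e.png',im)
E
```

```text
pose [ 0.4702 -0.2054] yaw deg 5.186063090719487
[[-0.5, 0.8], [0.9, -0.4], [-0.4, 0.3], [0.2, -1.4]]
```

View pics/s15e.png

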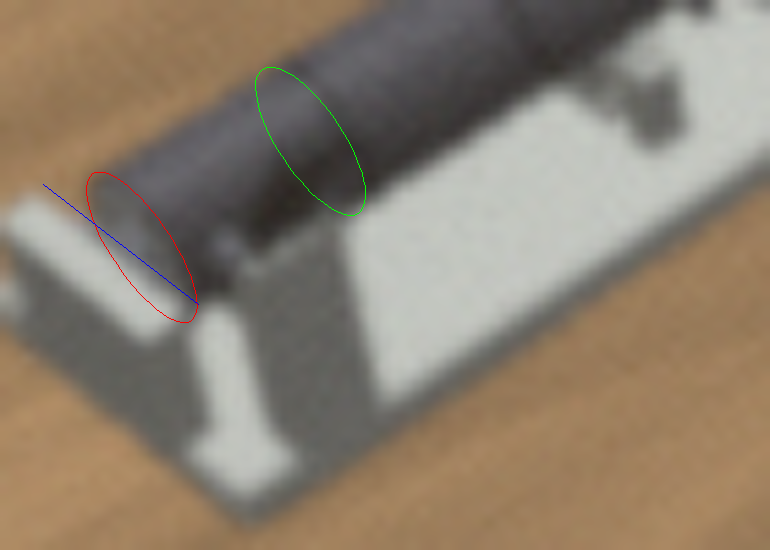

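```bash
python3 -c "
from cell import workorder
print(workorder.finish_job())"
```

```text
the job is handed in; nothing more can be done
None
```

The battery stick is loaded in the bay and the keeper is shut over it. I handed the job in at about 17.6 s of the 54 s allowed.

**What I did:**
- I gripped the stick at its middle and slid its flat end under the strip at a 14° tilt, pressing the spring contact back.
- I lowered the button end inside the end wall and eased the stick back onto the fixed contact, then let go.
- With the fingers shut, I swept the keeper over and pressed it down with about 11 N at a height of 64.4 mm (64.5 mm expected when shut).

**Last checks:**
- **Stick:** The wrist picture just before release put the contact plate at about y 64 mm, which is home. In the scene picture after release, the button end lay within about 1 pixel of where a fully seated stick should be. The last wrist picture also shows it in place.
- **Keeper:** Its free end appears where the shut position predicts.
- **Bystanders:** The jar and loupe look unmoved in the top picture.
- **Robot:** The gripper is clear and touching nothing.

**Disagreements:**
- My first move back towards the fixed contact stopped about 3 mm short, because the arm was giving a little under the spring and the stick was rubbing in the saddles. I corrected this before letting go.
- The scene camera alone gave a bay position about 3 mm different from the wrist camera. I relied on the wrist camera for the moves.

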